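# Free the seized bolt and put the beakers away nested

### The arm

A 6-joint arm with a two-finger parallel gripper is mounted at the origin on the work surface. World frame = base frame: x ahead of the robot, y to its left, z up, the work surface at z = 0. Lengths are in mm, angles in rad, forces in N, time in s.
With the tool pointing down it reaches from about 300 to 875 mm from the base axis. Payload 6.4 kg.
Tool frame: the origin (TCP) lies midway between the tips of the shut fingers; the grasp point (between the pads) lies 19 mm behind it; z points along the fingers, y is the direction in which the jaws open and shut (so a half turn about z gives the same grasp; the last joint's range is limited). The gripper opens to 85 mm and grips with 20 to 120 N. Pads are 22 mm wide; open, the fingers measure 114 mm over their backs; the gripper's body (76 mm by 85 mm) begins 54 mm behind the grasp point. The pads swing forward as they close: fully open they stand 13 mm farther back than shut.
Start: joints at [-1.43, 0.181, 1.607, -0, 1.354, -0.206], TCP at [195.453, -540.776, 231.288] pointing down, gripper open.
Joint ranges: [-2.99, 2.99], [-0.89, 2.07], [0.3, 2.58], [-1.14, 4.28], [0, 2.63], [-3.12, 3.12]. Speed limits (rad/s): [2.57, 2.57, 3.01, 3.14, 3.14, 3.14].

### API

Orientations are given as a 3x3 rotation matrix whose columns are the frame's x, y, z axes.
In Python, from cell import state, snapshot, calibration, sign_off gives the robot as it stands.
- The arm moves only by the tool play_rows, never from a script. Its argument "rows" is a list of rows, each an object with "dp": the shift along the tool's x, y, z in mm, a list of three; "twist": the turn about the tool's z in degrees. A call has 1 to 12 rows; each row shifts and turns the commanded pose from where the row before left it, along the tool's axes as they then stand; what a row does not reach is not made up. A row lasts 1/10 s, in which the tool goes at most 50 mm and 8.59 degrees, less where a joint would pass 70% of its speed; a pose out of reach is approached as far as the arm can. A call with a gripper value outside its range is refused whole. "grip" is the opening, from 0 (shut) to 1 (fully open), set as the call begins (left out, the last holds). The fingers move at their own pace and stop on an object; "force" is the grip in N (left out, the last holds). Time passes only in rows, so rows that do not move let the fingers close. It gives the time, the measured TCP pose, the force and the opening at its end, in the units of the state.
- state(): the state, without advancing time (a new reading comes with each control period).
- snapshot(name): name is "side" or "top" or "wrist"; returns (picture, depth): 480x640x3 uint8, red, green, blue; 480x640 float32, mm along the optical axis (not along the pixel's ray), 0 where there is no reading.
- calibration(name): a dict with "fx", "fy", "cx", "cy" (pixels), "eye" and "orientation" of the camera in the world; the wrist camera has in their place "tool_from_camera" (4x4, takes a point from camera to tool coordinates, whose origin is the TCP and whose axes are the flange's). Camera axes: x right, y down, z forward; pixel columns grow to the right and rows downward; lengths in mm; the calibration is good to about 2 mm. A picture is of the moment at which its call begins: read the wrist's pose just before it. calibration takes no time and is no camera call.
- sign_off(): hands the job in, once; it reports no verdict.
The state is a dict: "clock": time; "qpos": joint angles; "joint_velocities": joint speeds; "tau": joint torques, N m; "position": TCP position; "eef_rot": TCP orientation; "wrist_force": force on the tool from outside, world axes, zero at the start; "torque": the same for the moment, N m; "gripper_width": opening from 0.0 (shut) to 1.0 (fully open).
Only numpy, scipy, OpenCV 4.12 (cv2) and the standard library are available. Lean on these libraries where they do the work, as an engineer would, in place of code of your own. Each camera call takes 0.05 s, during which the arm holds its last target.

### The job

The bolt on the blue storage box has rusted stiff: work it loose with three short strokes, each about a centimetre and a half out and then fully home again, and only then draw it all the way out. Lift off the lid and set it down on the bench, nest all the beakers from the bench inside one another in the steel dish that stands in the box, in size order with the widest outermost, all upright, then put the lid back on squarely, its tongue under the bolt, and shoot the bolt fully home. Leave the bottles and the jar where they are.

Things in the scene. Friction and masses are not known exactly. Their poses are not given: they have to be found in the camera images.
- bolt (a joint): rusty slide bolt on the far (+x) side of the box, lying level along the box's y axis. Value in m: 0 = fully home (its rod lies over the lid's tongue and holds the lid down), 0.06 = fully drawn; it opens towards the box's +y; the lid is free from about 0.035. Stiff: about 8 N to move it, plus 1 N for each cm/s of speed. It stays where it is left.
- bolt_knob (a point): grip point of the bolt's upright rusty knob, a flat bar 14 mm thick along the sliding direction (y of this frame), 24 mm wide across it (x), 48 mm high above the rod. This point lies on its centre line 12 mm below its top, 171 mm above the bench, and slides with the bolt. The bolt's guides, between knob and lid tongue, reach 141 mm above the bench.
- box_mouth (a point): centre of the open top of the blue steel storage box, which is fixed to the bench, level with its rim 112 mm above the bench. Axes: x away from the robot (the bolt's side), y the way the bolt is drawn, z up; the box is turned up to 0.2 rad from the world axes. Box outside 192 x 192 mm, walls 6 mm, opening 180 x 180 mm.
- box_in (a point): centre of the box's inner floor, 6 mm above the bench; same axes as the mouth. The clear depth with the lid on is 100 mm.
- lid_handle (a point): centre of the lid's black bar handle: 90 mm long along y of this frame, 18 mm thick along x, 16 mm high, 22 mm of room under it. It is 44 mm above the lid's lowest face: 150 mm above the bench with the lid seated (38 mm above the mouth's centre, axes along the box's), 44 mm with the lid lying on the bench.
- lid: loose grey steel lid, 0.45 kg: plate 192 x 192 x 8 mm, with a 168 x 168 x 6 mm plug below it that drops into the box's mouth (6 mm play all round) and a tongue 40 mm wide sticking out 40 mm from the middle of its +x edge, under the bolt. Origin: centre of the plug's underside. The bench left (+y) of the box is clear for the lid, around x 0.44, y 0.33.
- lid_tongue (a point): outer part of the lid's tongue, mid-width: 115 mm from the lid's middle along its +x and 34 mm below the handle's centre. With the lid seated the bolt's rod passes straight over it.
- dish_c (a point): round steel dish standing on the floor of the box under the lid, near the middle: outside diameter 96 mm, height 34 mm, wall 3 mm, floor 4 mm thick. This point is its centre, half-way up (17 mm above its underside). It stays in the box and holds the nest.
- beakerB_c (a point): blue plastic beaker, a plain straight-sided round cup: outside diameter 70 mm, height 46 mm, wall 2.5 mm, floor 4 mm thick, about 0.1 kg. This point is its centre, half-way up (23 mm above its underside); z axis along the cup, towards its mouth. At the start upright on the bench right (-y) of the box, or absent (None).
- beakerC_c (a point): white plastic beaker, a plain straight-sided round cup: outside diameter 58 mm, height 58 mm, wall 2.5 mm, floor 4 mm thick, about 0.1 kg. This point is its centre, half-way up (29 mm above its underside); z axis along the cup, towards its mouth. At the start upright on the bench right (-y) of the box, or absent (None).
- beakerD_c (a point): orange plastic beaker, a plain straight-sided round cup: outside diameter 46 mm, height 70 mm, wall 2.5 mm, floor 4 mm thick, about 0.1 kg. This point is its centre, half-way up (35 mm above its underside); z axis along the cup, towards its mouth. At the start upright on the bench right (-y) of the box, or absent (None).
- beakerE_c (a point): green plastic beaker, a plain straight-sided round cup: outside diameter 34 mm, height 82 mm, wall 2.5 mm, floor 4 mm thick, about 0.1 kg. This point is its centre, half-way up (41 mm above its underside); z axis along the cup, towards its mouth. At the start upright on the bench right (-y) of the box, or absent (None).
- reagent: clear glass reagent bottle with blue cap, 84 mm across, 170 mm tall, beyond the box to the left; origin at its underside. To be left alone.
- amber: amber glass bottle with black cap, 68 mm across, 150 mm tall, beyond the box to the right; origin at its underside. To be left alone.
- jar: amber jar with yellow lid, 72 mm across, 90 mm tall, on the right, nearer the robot than the beakers; origin at its underside. To be left alone.
Things that resemble listed ones, but are neither listed nor needed, are in the scene too. Of the things shaped like the part that bears beakerB_c, the blue one is meant.

How it is judged (in metres and radians):
On the way, in this order (a step that is already met when the one before it is completed fails the run):
1. first short stroke: bolt worked out 7 to 30 mm (value of joint bolt between 0.007 and 0.03 m), for 0.15 s.
2. first short stroke: bolt pushed back to within 4 mm of home (value of joint bolt below 0.004 m), for 0.1 s.
3. second short stroke: bolt worked out 7 to 30 mm (all of step 1), for 0.15 s.
4. second short stroke: bolt pushed back to within 4 mm of home (value of joint bolt below 0.004 m), for 0.1 s.
5. third short stroke: bolt worked out 7 to 30 mm (all of step 3), for 0.15 s.
6. third short stroke: bolt pushed back to within 4 mm of home (value of joint bolt below 0.004 m), for 0.1 s.
7. bolt drawn more than 50 mm (value of joint bolt above 0.05 m), for 0.2 s.
8. lid taken off and clear of the box (horizontal distance between lid_handle and box_mouth above 0.15 m), for 0.2 s.
At the end, for the whole second after the job is handed in: All beakers present are upright in the dish in the box, each inside every wider one and on its floor (6 mm); the dish is on the box floor; the lid is seated (within 14 mm of the mouth centre, 4 mm in height, tongue on the bolt's side within 25 mm of its middle) and the bolt is within 6 mm of home (horizontal distance between beakerB_c and dish_c below 0.016 m and z of beakerB_c in the frame of dish_c between 0.004 and 0.016 m and horizontal distance between beakerC_c and dish_c below 0.022 m and z of beakerC_c in the frame of dish_c between 0.01 and 0.026 m and horizontal distance between beakerD_c and dish_c below 0.028 m and z of beakerD_c in the frame of dish_c between 0.016 and 0.036 m and horizontal distance between beakerE_c and dish_c below 0.034 m and z of beakerE_c in the frame of dish_c between 0.022 and 0.046 m and horizontal distance between beakerC_c and beakerB_c below 0.0095 m and z of beakerC_c in the frame of beakerB_c between 0.004 and 0.016 m and horizontal distance between beakerD_c and beakerB_c below 0.0155 m and z of beakerD_c in the frame of beakerB_c between 0.01 and 0.026 m and horizontal distance between beakerE_c and beakerB_c below 0.0215 m and z of beakerE_c in the frame of beakerB_c between 0.016 and 0.036 m and horizontal distance between beakerD_c and beakerC_c below 0.0095 m and z of beakerD_c in the frame of beakerC_c between 0.004 and 0.016 m and horizontal distance between beakerE_c and beakerC_c below 0.0155 m and z of beakerE_c in the frame of beakerC_c between 0.01 and 0.026 m and horizontal distance between beakerE_c and beakerD_c below 0.0095 m and z of beakerE_c in the frame of beakerD_c between 0.004 and 0.016 m and angle between each of dish_c, beakerB_c, beakerC_c, beakerD_c, beakerE_c's own z axis and vertical below 0.15 rad and horizontal distance between dish_c and box_in below 0.055 m and z of dish_c in the frame of box_in below 0.023 m and horizontal distance between lid_handle and box_mouth below 0.014 m and z of lid_handle in the frame of box_mouth between 0.034 and 0.042 m and angle between lid_handle's own z axis and vertical below 0.05 rad and x of lid_tongue in the frame of box_mouth above 0.1 m and y of lid_tongue in the frame of box_mouth between -0.025 and 0.025 m and value of joint bolt below 0.006 m); the robot touches nothing.
It fails at once if the clear reagent bottle is moved more than 30 mm or tipped (distance of reagent from where it was at the start of the episode above 0.03 m or angle between reagent's own z axis and vertical above 0.35 rad).
It fails at once if the amber bottle is moved more than 30 mm or tipped (distance of amber from where it was at the start of the episode above 0.03 m or angle between amber's own z axis and vertical above 0.35 rad).
It fails at once if the amber jar is moved more than 30 mm or tipped (distance of jar from where it was at the start of the episode above 0.03 m or angle between jar's own z axis and vertical above 0.35 rad).
Of beakerB, beakerC, beakerD, beakerE only 2 to 4 are there at a start; the rules pass over those that are not, and their reading is None.
At some moment in a run one of beakerB, beakerC may be knocked a few centimetres aside while the robot is not near it.
It also fails if it takes over 210 s, if anything falls off the work surface, if the arm or the gripper's body presses on something with over 40 N, if the wrist force passes 120 N, or if a joint passes its speed limit or range.

## Working session

There is one attempt and no reset: what is moved stays moved. The work goes in short steps, Python scripts to look and compute and a tool call to move; the robot and the scene stay as the last step left them, time stands still between calls to the robot, and variables do not carry over. Pictures are saved under pics/ and viewed, and the job is handed in when it is done.

Besides the shell and the picture viewer there is one more tool, called after "Request:" as name([rows], argument=value, ...), one row to a line, values as JSON. play_rows: Moves the arm, as the interface text tells. Its arguments: {"type":"object","properties":{"rows":{"type":"array"},"grip":{"type":"number"},"force":{"type":"number"}},"required":["rows"]}

```bash
ls; mkdir -p pics; python3 - <<'E'
from cell import *
import cv2,numpy as np
s=state();print({k:np.round(v,3).tolist() for k,v in s.items()})
for n in ["side","top","wrist"]:
    p,d=snapshot(n);cv2.imwrite(f"pics/{n}0.png",p[:,:,::-1]);np.save(f"pics/{n}0.npy",d)
    c=calibration(n);print(n,{k:np.round(v,3).tolist() for k,v in c.items()})
E
```

```text
pics
{'clock': 0.0, 'qpos': [-1.43, 0.182, 1.608, -0.0, 1.354, -0.206], 'joint_velocities': [0.0, 0.0, 0.001, -0.001, -0.001, 0.0], 'tau': [-0.0, -44.487, -35.133, -0.0, 0.009, 0.0], 'position': [195.368, -540.211, 230.389], 'eef_rot': [[0.94, 0.34, -0.0], [0.34, -0.94, 0.002], [0.0, -0.002, -1.0]], 'wrist_force': [-0.271, 0.367, 0.316], 'torque': [0.017, -0.03, 0.043], 'gripper_width': 1.0}
side {'fx': 593.928, 'fy': 593.928, 'cx': 323.617, 'cy': 238.964, 'eye': [82.595, -1057.452, 1127.141], 'orientation': [[0.927, -0.243, 0.285], [-0.375, -0.622, 0.687], [0.01, -0.744, -0.668]]}
top {'fx': 503.196, 'fy': 503.196, 'cx': 324.343, 'cy': 235.68, 'eye': [344.922, -31.785, 1356.647], 'orientation': [[-0.023, -0.987, 0.158], [-1.0, 0.023, 0.001], [-0.005, -0.158, -0.987]]}
wrist {'fx': 404.294, 'fy': 404.294, 'cx': 313.53, 'cy': 241.429, 'tool_from_camera': [[-0.0, -0.946, -0.325, 85.711], [1.0, -0.0, -0.0, 0.484], [-0.0, -0.325, 0.946, -141.316], [0.0, 0.0, 0.0, 1.0]]}
```

View pics/top0.png

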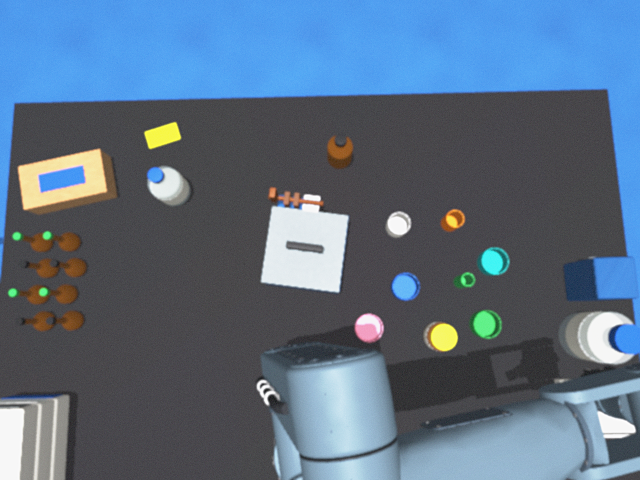

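View pics/side0.png

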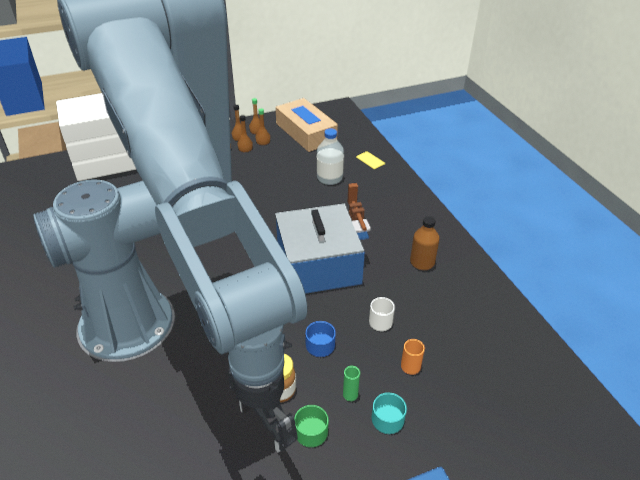

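View pics/wrist0.png

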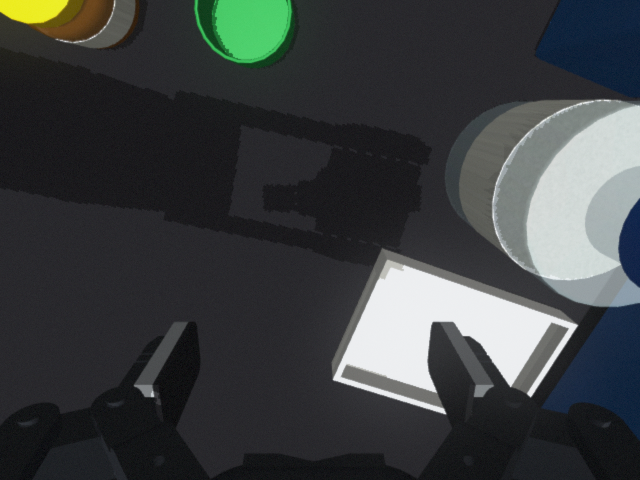

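The top view shows the lidded box at (305,250) with its handle at (305,247), and the bolt at (270–325,200) with the knob at its left end, about (272,194).

Wide cups are blue (406,286), teal (495,261), green (486,324) and pink (369,328). The blue one fits beakerB. The others are white (398,224) for C, orange (454,219) for D and narrow green (467,280) for E. I'll confirm with an enlarged crop and measure.

```bash
cat > h.py <<'E'
import numpy as np,cv2
from cell import *
def snap(n,save=None):
    s=state(); p,d=snapshot(n); c=calibration(n)
    if 'eye' in c: R=np.array(c['orientation']);t=np.array(c['eye'])
    else:
        T=np.array(c['tool_from_camera']);Rt=np.array(s['eef_rot']);R=Rt@T[:3,:3];t=Rt@T[:3,3]+np.array(s['position'])
    if save: cv2.imwrite(f'pics/{save}.png',p[:,:,::-1])
    return dict(p=p,d=d,K=(c['fx'],c['fy'],c['cx'],c['cy']),R=R,t=t)
def ray(v,uv):
    fx,fy,cx,cy=v['K'];uv=np.atleast_2d(uv).astype(float)
    return np.c_[(uv[:,0]-cx)/fx,(uv[:,1]-cy)/fy,np.ones(len(uv))]@v['R'].T
def onplane(v,uv,z):
    r=ray(v,uv);return v['t']+r*((z-v['t'][2])/r[:,2])[:,None]
def cloud(v):
    h,w=v['d'].shape;u,vv=np.meshgrid(np.arange(w),np.arange(h))
    r=ray(v,np.c_[u.ravel(),vv.ravel()]);P=v['t']+r*v['d'].ravel()[:,None]
    P[v['d'].ravel()==0]=np.nan
    return P.reshape(h,w,3)
def proj(v,P):
    q=(np.atleast_2d(P)-v['t'])@v['R'];fx,fy,cx,cy=v['K'];return np.c_[fx*q[:,0]/q[:,2]+cx,fy*q[:,1]/q[:,2]+cy]
def hsv(v): return cv2.cvtColor(v['p'],cv2.COLOR_RGB2HSV)
def rim(v,seed,H,D,out=None,box=None):
    """cup whose middle pixel is about seed: depth points near rim height, circle fit"""
    C=cloud(v);c0=onplane(v,[seed],H)[0]
    m=(np.hypot(C[...,0]-c0[0],C[...,1]-c0[1])<D*0.5+12)&(abs(C[...,2]-H)<7)
    P=C[m]
    if len(P)<8:return None,len(P)
    return fitc(P[:,:2]),len(P)
def fitc(P):
    A=np.c_[2*P,np.ones(len(P))];x=np.linalg.lstsq(A,(P**2).sum(1),rcond=None)[0]
    return np.r_[x[:2],np.sqrt(x[2]+x[:2]@x[:2])]
E
python3 - <<'E'
from h import *
for n in['top','side']:
    v=snap(n);C=cloud(v)
    print(n)
    seeds={'B':((406,286),(320,338)),'C':((398,224),(381,313)),'D':((454,219),(412,356)),'E':((467,280),(351,383))}
    dims={'B':(46,70),'C':(58,58),'D':(70,46),'E':(82,34)}
    for k in seeds:
        print(k,rim(v,seeds[k][n=='side'],*dims[k]))
    if n=='top':
        P=C[180:300,255:355]; z=P[...,2]
        m=abs(z-120)<6; Q=P[m]
        # lid top plate
        mm=np.zeros(v['d'].shape,np.uint8);mm[180:300,255:355]=m*255
        mm=cv2.morphologyEx(mm,cv2.MORPH_OPEN,np.ones((25,25)))
        c=max(cv2.findContours(mm,0,2)[0],key=cv2.contourArea);r=cv2.minAreaRect(c);b=cv2.boxPoints(r);print(r,b)
        bw=onplane(v,b,120);print(bw,bw.mean(0))
        e=bw-np.roll(bw,1,0);print(np.degrees(np.arctan2(e[:,1],e[:,0])),np.linalg.norm(e,axis=1))
        hm=np.zeros(v['d'].shape,np.uint8);V=hsv(v)[...,2];hm[225:265,275:335]=(V[225:265,275:335]<110)*255
        c=max(cv2.findContours(hm,0,2)[0],key=cv2.contourArea);r=cv2.minAreaRect(c);print('handle',r);b=onplane(v,cv2.boxPoints(r),155);print(b.mean(0),b)
    h=hsv(v);
    km=(h[...,0]<14)&(h[...,1]>100)&(C[...,2]>172)&(C[...,2]<195)
    P=C[km];
    print('knob',P.shape,np.median(P,0))
    a=cloud(v)
v=snap('top');cv2.imwrite('pics/crop.png',cv2.resize(v['p'][170:360,250:530,::-1],None,fx=2.8,fy=2.8,interpolation=2))
E
```

```text
top
B (array([ 418.08577082, -238.01915952,   33.56599515]), 96)
C (array([ 582.84970022, -226.39585981,   27.33344292]), 84)
D (array([ 589.17106817, -370.60978988,   21.47239773]), 75)
E (array([ 429.53075198, -389.23231724,   15.48598796]), 56)Traceback (most recent call last):
  File "<stdin>", line 15, in <module>
ValueError: max() iterable argument is empty
```

```bash
python3 - <<'E'
from h import *
v=snap('top');C=cloud(v);h=hsv(v)
cv2.imwrite('pics/crop.png',cv2.resize(v['p'][170:360,250:530,::-1],None,fx=2.8,fy=2.8,interpolation=2))
P=C[180:300,255:355]
print(np.histogram(P[...,2][np.isfinite(P[...,2])],bins=[-20,50,100,108,112,116,120,124,128,135,145,150,155,160,165,175,185,200]))
m=np.zeros(h.shape[:2],np.uint8);m[200:300,255:355]=((h[200:300,255:355,2]>120)&(h[200:300,255:355,1]<80))*255
m=cv2.morphologyEx(m,cv2.MORPH_CLOSE,np.ones((15,15)));m=cv2.morphologyEx(m,cv2.MORPH_OPEN,np.ones((25,25)))
c=max(cv2.findContours(m,0,2)[0],key=cv2.contourArea);w=onplane(v,c.reshape(-1,2),120)[:,:2].astype(np.float32)
r=cv2.minAreaRect(w);print('lid',r)
hm=np.zeros_like(m);hm[235:258,280:330]=(h[235:258,280:330,2]<110)*255
c=max(cv2.findContours(hm,0,2)[0],key=cv2.contourArea);w=onplane(v,c.reshape(-1,2),156)[:,:2].astype(np.float32);print('handle',cv2.minAreaRect(w))
for n in('top','side'):
    if n=='side':v=snap('side','side1');C=cloud(v);h=hsv(v)
    km=(h[...,0]<14)&(h[...,1]>90)&(C[...,2]>165)&(C[...,2]<200)&(C[...,0]>500)&(C[...,1]>0)
    Q=C[km];print('knob',n,len(Q),np.median(Q,0) if len(Q) else'',Q.min(0),Q.max(0))
    km=(abs(C[...,2]-156)<5)&(C[...,1]>-80)&(C[...,1]<120)&(C[...,0]>350)&(C[...,0]<500)
    Q=C[km];print('handle',n,len(Q),np.mean(Q,0),Q.min(0),Q.max(0))
    q=Q[:,:2]-Q[:,:2].mean(0);u,s,vt=np.linalg.svd(q,full_matrices=False);print(vt[0],np.degrees(np.arctan2(vt[0,1],vt[0,0])))
for k,s,H,D in[('B',(320,338),46,70),('C',(381,313),58,58),('D',(412,356),70,46),('E',(351,383),82,34)]: print(k,rim(v,s,H,D))
E
```

```text
(array([5222,  148,    4,   21,  168, 2129, 3015,  542,  135,  185,   25,
         23,  192,   75,   12,   46,   17]), array([-20,  50, 100, 108, 112, 116, 120, 124, 128, 135, 145, 150, 155,
       160, 165, 175, 185, 200]))
lid ((522.7771606445312, 17.592239379882812), (196.42660522460938, 216.44178771972656), 81.6980209350586)
handle ((510.9943542480469, 19.27229118347168), (83.87059783935547, 15.491131782531738), 81.17347717285156)
knob top 75 [639.77215112  92.0712314  183.06172561] [629.76186842  84.38160521 165.14186932] [654.18097722  99.78342433 187.78657323]
handle top 3 [499.12898806 -16.68480213 158.26094673] [497.75169982 -21.42091503 155.56060687] [499.91281615  -9.52415438 159.73245746]
[0.13555346 0.99077003] 82.20937483757719
knob side 71 [639.86090361  86.28629787 176.6402919 ] [627.54632156  80.05666066 165.02277549] [651.93313689  99.54107144 184.7754656 ]
handle side 10 [498.34543111 -16.13853573 155.30194565] [496.17269235 -23.6528725  151.64809372] [499.66236903  -5.846638   159.58472108]
[-0.0593917  -0.99823475] -93.40489762244817
B (array([ 415.01700559, -241.54056935,   32.82564701]), 107)
C (array([ 579.55402341, -230.8670822 ,   26.69838027]), 68)
D (array([ 585.96693837, -374.4091313 ,   20.93329773]), 54)
E (array([ 425.40690322, -394.20864263,   13.44721011]), 36)
```

View pics/crop.png

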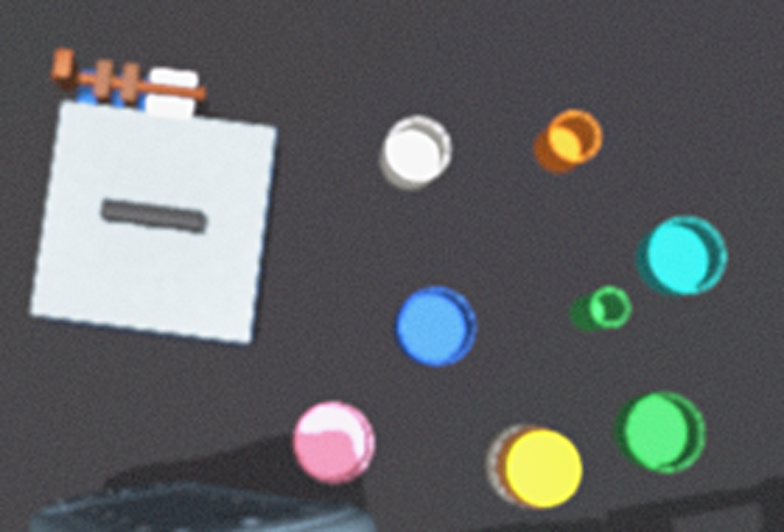

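The crop confirms the blue cup (406,286): open, wide, low and plain. The teal, green and pink ones are the lookalikes. Next I'll bring the wrist camera over the box with the yaw aligned to it.

```bash
cat >> h.py <<'E'
def plan(x,y,z,yaw=None):
    """yaw (deg) of tool x in world; prints twist and dp in final tool axes"""
    s=state();R=np.array(s['eef_rot']);p=np.array(s['position']);c=np.degrees(np.arctan2(R[1,0],R[0,0]))
    if yaw is None:yaw=c
    tw=-((yaw-c+180)%360-180);a=np.radians(yaw)
    X=np.array([np.cos(a),np.sin(a),0]);Y=np.array([np.sin(a),-np.cos(a),0])
    d=np.array([x,y,z])-p
    print('twist',round(tw,2),'dp',np.round([d@X,d@Y,-d[2]],1),'t',s['clock'],'pos',np.round(p,1),'yaw',round(c,2),'j',np.round(s['qpos'],2),'F',np.round(s['wrist_force'],1),'g',round(s['gripper_width'],3))
E
python3 -c "
from h import *
plan(540,20,350,-8.5)"
```

```text
twist 28.37 dp [ 257.9 -605.4 -119. ] t 0.3 pos [ 195.4 -540.6  231. ] yaw 19.87 j [-1.43  0.18  1.61 -0.    1.35 -0.21] F [ 0.5 -0.8 -0.6] g 1.0
```

Request:
play_rows([
  {"dp":[0,0,-30],"twist":7.1},
  {"dp":[0,0,-30],"twist":7.1},
  {"dp":[0,0,-30],"twist":7.1},
  {"dp":[0,0,-29],"twist":7.07},
  {"dp":[16,-38,0],"twist":0},
  {"dp":[16,-38,0],"twist":0},
  {"dp":[16,-38,0],"twist":0},
  {"dp":[16,-38,0],"twist":0},
  {"dp":[16,-38,0],"twist":0},
  {"dp":[16,-38,0],"twist":0},
  {"dp":[16,-38,0],"twist":0},
  {"dp":[16,-38,0],"twist":0},
])

```text
clock: 1.5
position: [367.5, -257.5, 350.4]
eef_rot: [[0.989, -0.148, 0.0], [-0.148, -0.989, -0.0], [0.0, 0.0, -1.0]]
wrist_force: [0.8, -0.2, 0.5]
gripper_width: 1.001
```

Request:
play_rows([
  {"dp":[16,-38,0],"twist":0},
  {"dp":[16,-38,0],"twist":0},
  {"dp":[16,-38,0],"twist":0},
  {"dp":[16,-38,0],"twist":0},
  {"dp":[16,-38,0],"twist":0},
  {"dp":[16,-38,0],"twist":0},
  {"dp":[16,-38,0],"twist":0},
  {"dp":[16,-38,0],"twist":0},
  {"dp":[0,0,0],"twist":0},
  {"dp":[0,0,0],"twist":0},
])

```text
clock: 2.5
position: [538.5, 23.5, 349.9]
eef_rot: [[0.989, -0.146, -0.001], [-0.146, -0.989, -0.0], [-0.001, 0.0, -1.0]]
wrist_force: [-0.3, 0.6, -0.0]
gripper_width: 1.0
```

```bash
python3 -c "
from h import *
plan(540,20,350,-8.5)
v=snap('wrist','w1')
v=snap('top','top1')"
```

```text
twist 0.13 dp [ 2.   3.3 -0.1] t 2.5 pos [538.5  23.5 349.9] yaw -8.37 j [-0.18  0.03  1.54 -0.    1.58  1.54] F [-0.3  0.6 -0. ] g 1.0
```

View pics/w1.png

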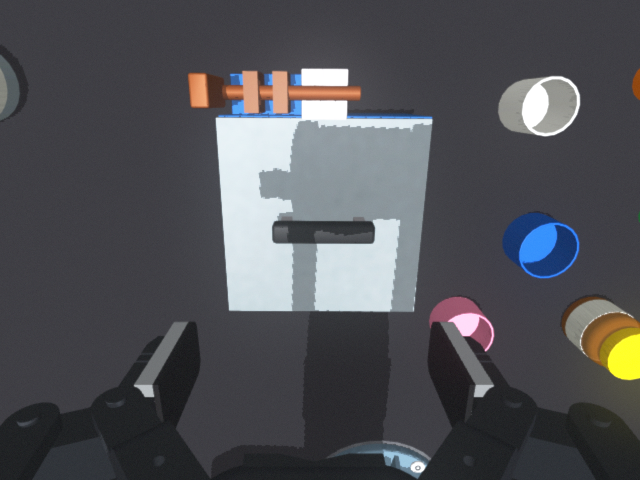

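Wrist view: the lid's edges are level in the picture, so the yaw of -8.4° is right. The handle spans (274–374, 232) and the knob is at (200, 90).

```bash
python3 - <<'E'
from h import *
v=snap('wrist');C=cloud(v);h=hsv(v)
np.set_printoptions(suppress=True,precision=1)
print(C[225:240:4,300], C[150,250],C[300,250])
hd=(abs(C[...,2]-158)<5);hd[:200]=0;hd[260:]=0;hd[:,:250]=0;hd[:,400:]=0
print('hz',np.median(C[...,2][hd]))
w=C[hd][:,:2].astype(np.float32);print('handle',len(w),cv2.minAreaRect(w),w.mean(0))
m=((h[...,0]<14)&(h[...,1]>90));m[:60]=0;m[130:]=0;m[:,:180]=0;m[:,230:]=0
for lo,hi in((176,192),(150,176)):
    k=m&(C[...,2]>lo)&(C[...,2]<hi);w=C[k];print('knob',len(w),w.min(0),w.max(0),np.median(w,0));print(cv2.minAreaRect(w[:,:2].astype(np.float32)))
# lid plate
l=(abs(C[...,2]-120)<5);l[:100]=0;l[320:]=0;w=C[l];print('lid',np.median(w[:,2]),cv2.minAreaRect(w[:,:2].astype(np.float32)))
e=onplane(v,[(217,118),(431,118),(415,311),(229,311)],120);print(e,e.mean(0))
d=(e[0]-e[1]);print(np.degrees(np.arctan2(d[1],d[0])),np.degrees(np.arctan2(*(e[3]-e[2])[[1,0]])))
E
```

```text
[[525.1  36.4 155. ]
 [521.7  36.9 155.5]
 [518.5  37.4 156.9]
 [514.4  38.1 155.3]] [nan nan nan] [442.2 103.1 117.4]
hz 156.46703026420425
handle 2009 ((514.5921630859375, 19.35346221923828), (89.80762481689453, 18.6929931640625), 81.54365539550781) [515.2  18.9]
knob 719 [630.9  84.  176.2] [656.  100.6 184.1] [643.6  91.7 181.5]
((643.38671875, 92.4146728515625), (14.280722618103027, 23.82343292236328), 81.47937774658203)
knob 256 [631.2  84.2 150.1] [654.5  88.4 175.9] [642.7  85.7 163.7]
((642.7413330078125, 86.04198455810547), (2.2198646068573, 23.369400024414062), 83.98025512695312)
lid 118.69742717054413 ((521.4825439453125, 18.21521759033203), (192.3284912109375, 206.37452697753906), 81.17445373535156)
[[622.6  95.7 120. ]
 [594.7 -90.4 120. ]
 [405.8 -63.6 120. ]
 [434.3 126.4 120. ]] [514.3  17.  120. ]
81.47053221740926 81.4682780295646
```

```bash
python3 -c "
from h import *
plan(643.4,92.3,220,-8.5)"
```

```text
twist -0.07 dp [ 93.7 -85.2 130.3] t 2.65 pos [538.2  21.8 350.3] yaw -8.57 j [-0.18  0.02  1.54 -0.    1.58  1.54] F [-0.5 -0.5 -0. ] g 1.001
```

Request:
play_rows([
  {"dp":[24,-21,20]},
  {"dp":[24,-21,20]},
  {"dp":[24,-21,20]},
  {"dp":[21.5,-21.5,20]},
  {"dp":[0,0,25]},
  {"dp":[0,0,25]},
  {"dp":[0,0,0]},
  {"dp":[0,0,0]},
], grip=0.5, force=60)

```text
schema error: expected keys dp, twist
```

```bash
python3 -c "
from h import *
plan(643.4,92.3,154,-8.5)
v=snap('wrist','w2');plan(643.4,92.3,154,-8.5);plan(643.4,92.3,154,-8.5)"
```

```text
twist -0.07 dp [ 93.7 -85.2 196.3] t 2.65 pos [538.2  21.8 350.3] yaw -8.57 j [-0.18  0.02  1.54 -0.    1.58  1.54] F [-0.5 -0.5 -0. ] g 1.001
twist -0.09 dp [ 93.6 -85.4 196.4] t 2.7 pos [538.2  21.7 350.4] yaw -8.59 j [-0.18  0.02  1.54 -0.    1.58  1.54] F [-0.3 -0.2 -0.2] g 1.001
twist -0.09 dp [ 93.6 -85.4 196.4] t 2.7 pos [538.2  21.7 350.4] yaw -8.59 j [-0.18  0.02  1.54 -0.    1.58  1.54] F [-0.3 -0.2 -0.2] g 1.001
```

View pics/w2.png

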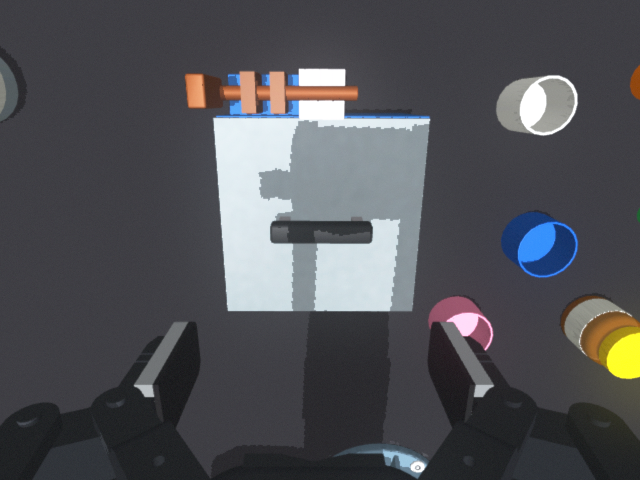

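Request:
play_rows([
  {"dp":[24,-21,20],"twist":0},
  {"dp":[24,-21,20],"twist":0},
  {"dp":[24,-21,20],"twist":0},
  {"dp":[21.5,-22,20],"twist":0},
  {"dp":[0,0,25],"twist":0},
  {"dp":[0,0,25],"twist":0},
  {"dp":[0,0,0],"twist":0},
  {"dp":[0,0,0],"twist":0},
  {"dp":[0,0,0],"twist":0},
], grip=0.5, force=60)

```text
clock: 3.6
position: [644.5, 92.2, 222.6]
eef_rot: [[0.989, -0.149, 0.003], [-0.149, -0.989, -0.0], [0.003, -0.0, -1.0]]
wrist_force: [1.2, -0.9, -0.1]
gripper_width: 0.498
```

```bash
python3 -c "
from h import *
plan(643.4,92.3,154,-8.5)
v=snap('wrist','w3');plan(643.4,92.3,154,-8.5)"
```

```text
twist -0.06 dp [-1.1  0.1 68.6] t 3.6 pos [644.5  92.2 222.6] yaw -8.56 j [-0.04  0.35  1.41 -0.    1.37  1.68] F [ 1.2 -0.9 -0.1] g 0.498
twist -0.04 dp [-1.2  0.2 68.8] t 3.65 pos [644.6  92.4 222.8] yaw -8.54 j [-0.04  0.35  1.41 -0.    1.37  1.68] F [-0.5  0.5 -0.7] g 0.5
```

View pics/w3.png

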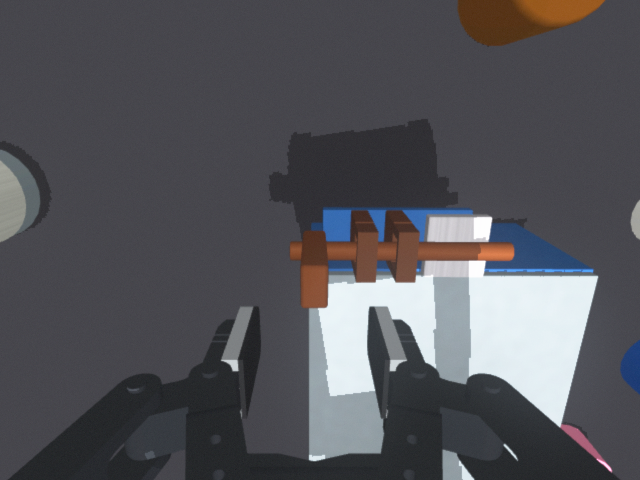

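The knob (315,270) lies midway between the fingers (243 and 385). Descending to grip it.

Request:
play_rows([
  {"dp":[-1,0,20],"twist":0},
  {"dp":[0,0,20],"twist":0},
  {"dp":[0,0,18],"twist":0},
  {"dp":[0,0,10],"twist":0},
  {"dp":[0,0,0],"twist":0},
  {"dp":[0,0,0],"twist":0},
])

```text
clock: 4.25
position: [643.3, 93.0, 153.6]
eef_rot: [[0.989, -0.148, 0.002], [-0.148, -0.989, -0.0], [0.002, -0.0, -1.0]]
wrist_force: [-0.4, -0.4, 1.4]
gripper_width: 0.499
```

Request:
play_rows([
  {"dp":[0,0,0],"twist":0},
  {"dp":[0,0,0],"twist":0},
  {"dp":[0,0,0],"twist":0},
  {"dp":[0,0,0],"twist":0},
  {"dp":[0,0,0],"twist":0},
  {"dp":[0,0,0],"twist":0},
], grip=0, force=60)

```text
clock: 4.85
position: [643.3, 92.8, 153.8]
eef_rot: [[0.989, -0.148, 0.002], [-0.148, -0.989, -0.0], [0.002, 0.0, -1.0]]
wrist_force: [-1.2, -1.7, 6.4]
gripper_width: 0.155
```

Request:
play_rows([
  {"dp":[0,-3,0],"twist":0},
  {"dp":[0,-3,0],"twist":0},
  {"dp":[0,-3,0],"twist":0},
  {"dp":[0,-3,0],"twist":0},
  {"dp":[0,-3,0],"twist":0},
  {"dp":[0,-2,0],"twist":0},
  {"dp":[0,0,0],"twist":0},
  {"dp":[0,0,0],"twist":0},
  {"dp":[0,0,0],"twist":0},
])

```text
clock: 5.75
position: [645.6, 107.9, 153.8]
eef_rot: [[0.989, -0.149, 0.001], [-0.149, -0.989, -0.003], [0.002, 0.003, -1.0]]
wrist_force: [-3.4, -6.6, 6.6]
gripper_width: 0.152
```

```bash
python3 -c "
from h import *
plan(643.3,92.8,153.8,-8.5)
snap('wrist','w4')"
```

```text
twist -0.05 dp [-0.1 15.2  0. ] t 5.75 pos [645.6 107.9 153.8] yaw -8.55 j [-0.01  0.42  1.46 -0.    1.26  1.71] F [-3.4 -6.6  6.6] g 0.152
```

View pics/w4.png

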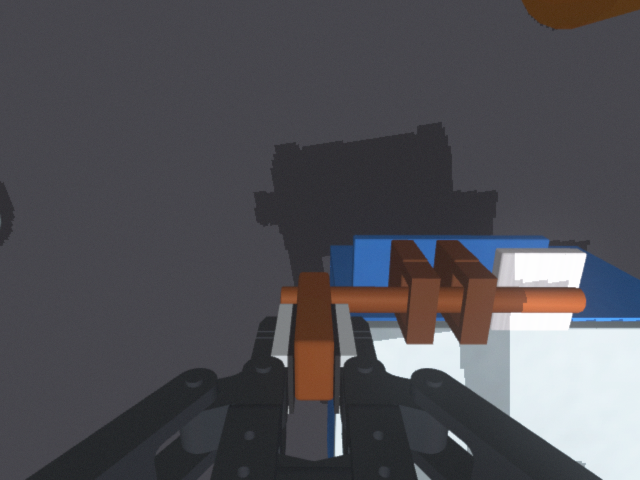

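The knob is gripped and the bolt is out 15 mm, with the gap between knob and guides widened. Next: push home and repeat.

Request:
play_rows([
  {"dp":[0,4,0],"twist":0},
  {"dp":[0,4,0],"twist":0},
  {"dp":[0,4,0],"twist":0},
  {"dp":[0,4,0],"twist":0},
  {"dp":[0,3,0],"twist":0},
  {"dp":[0,1,0],"twist":0},
  {"dp":[0,0,0],"twist":0},
  {"dp":[0,0,0],"twist":0},
  {"dp":[0,0,0],"twist":0},
  {"dp":[0,0,0],"twist":0},
])

```text
clock: 6.8
position: [643.3, 92.4, 153.8]
eef_rot: [[0.989, -0.147, 0.003], [-0.147, -0.989, 0.003], [0.003, -0.004, -1.0]]
wrist_force: [1.4, 7.2, 5.1]
gripper_width: 0.151
```

Request:
play_rows([
  {"dp":[0,-4,0],"twist":0},
  {"dp":[0,-4,0],"twist":0},
  {"dp":[0,-4,0],"twist":0},
  {"dp":[0,-4,0],"twist":0},
  {"dp":[0,-3,0],"twist":0},
  {"dp":[0,-1,0],"twist":0},
  {"dp":[0,0,0],"twist":0},
  {"dp":[0,0,0],"twist":0},
  {"dp":[0,0,0],"twist":0},
  {"dp":[0,0,0],"twist":0},
])

```text
clock: 7.8
position: [645.6, 107.9, 153.8]
eef_rot: [[0.989, -0.149, 0.001], [-0.149, -0.989, -0.003], [0.002, 0.003, -1.0]]
wrist_force: [-3.3, -7.0, 7.3]
gripper_width: 0.152
```

Request:
play_rows([
  {"dp":[0,4,0],"twist":0},
  {"dp":[0,4,0],"twist":0},
  {"dp":[0,4,0],"twist":0},
  {"dp":[0,4,0],"twist":0},
  {"dp":[0,3,0],"twist":0},
  {"dp":[0,1,0],"twist":0},
  {"dp":[0,0,0],"twist":0},
  {"dp":[0,0,0],"twist":0},
  {"dp":[0,0,0],"twist":0},
  {"dp":[0,0,0],"twist":0},
])

```text
clock: 8.8
position: [643.2, 92.5, 153.8]
eef_rot: [[0.989, -0.147, 0.003], [-0.147, -0.989, 0.003], [0.003, -0.004, -1.0]]
wrist_force: [1.5, 7.5, 4.0]
gripper_width: 0.154
```

Request:
play_rows([
  {"dp":[0,-4,0],"twist":0},
  {"dp":[0,-4,0],"twist":0},
  {"dp":[0,-4,0],"twist":0},
  {"dp":[0,-4,0],"twist":0},
  {"dp":[0,-3,0],"twist":0},
  {"dp":[0,-1,0],"twist":0},
  {"dp":[0,0,0],"twist":0},
  {"dp":[0,0,0],"twist":0},
  {"dp":[0,0,0],"twist":0},
  {"dp":[0,0,0],"twist":0},
])

```text
clock: 9.8
position: [645.6, 107.9, 153.8]
eef_rot: [[0.989, -0.149, 0.001], [-0.149, -0.989, -0.003], [0.002, 0.003, -1.0]]
wrist_force: [-4.0, -8.1, 7.1]
gripper_width: 0.151
```

Request:
play_rows([
  {"dp":[0,4,0],"twist":0},
  {"dp":[0,4,0],"twist":0},
  {"dp":[0,4,0],"twist":0},
  {"dp":[0,4,0],"twist":0},
  {"dp":[0,3,0],"twist":0},
  {"dp":[0,1,0],"twist":0},
  {"dp":[0,0,0],"twist":0},
  {"dp":[0,0,0],"twist":0},
  {"dp":[0,0,0],"twist":0},
  {"dp":[0,0,0],"twist":0},
])

```text
clock: 10.8
position: [643.2, 92.5, 153.8]
eef_rot: [[0.989, -0.147, 0.003], [-0.147, -0.989, 0.003], [0.003, -0.004, -1.0]]
wrist_force: [0.5, 7.7, 5.2]
gripper_width: 0.151
```

Request:
play_rows([
  {"dp":[0,2,0],"twist":0},
  {"dp":[0,2,0],"twist":0},
  {"dp":[0,0,0],"twist":0},
  {"dp":[0,0,0],"twist":0},
  {"dp":[0,0,0],"twist":0},
])

```text
clock: 11.3
position: [643.0, 90.8, 153.8]
eef_rot: [[0.989, -0.146, 0.005], [-0.147, -0.989, 0.007], [0.004, -0.007, -1.0]]
wrist_force: [3.3, 16.0, 4.2]
gripper_width: 0.149
```

Force rises without real motion, so the bolt was home. Now draw it fully.

Request:
play_rows([
  {"dp":[0,-6,0],"twist":0},
  {"dp":[0,-6,0],"twist":0},
  {"dp":[0,-6,0],"twist":0},
  {"dp":[0,-6,0],"twist":0},
  {"dp":[0,-6,0],"twist":0},
  {"dp":[0,-6,0],"twist":0},
  {"dp":[0,-6,0],"twist":0},
  {"dp":[0,-6,0],"twist":0},
  {"dp":[0,-6,0],"twist":0},
  {"dp":[0,-6,0],"twist":0},
  {"dp":[0,-6,0],"twist":0},
  {"dp":[0,-3,0],"twist":0},
])

```text
clock: 12.5
position: [652.1, 150.3, 153.8]
eef_rot: [[0.989, -0.149, 0.0], [-0.149, -0.989, -0.007], [0.001, 0.007, -1.0]]
wrist_force: [-7.5, -24.9, 9.9]
gripper_width: 0.153
```

Request:
play_rows([
  {"dp":[0,0,0],"twist":0},
  {"dp":[0,0,0],"twist":0},
  {"dp":[0,0,0],"twist":0},
  {"dp":[0,0,0],"twist":0},
])

```text
clock: 12.9
position: [652.1, 150.3, 153.8]
eef_rot: [[0.989, -0.15, 0.0], [-0.15, -0.989, -0.006], [0.001, 0.006, -1.0]]
wrist_force: [-6.1, -14.7, 8.6]
gripper_width: 0.148
```

```bash
python3 -c "
from h import *
plan(643.0,92.5,153.8,-8.5)
snap('wrist','w5')"
```

```text
twist -0.1 dp [-0.5 58.5  0. ] t 12.9 pos [652.1 150.3 153.8] yaw -8.6 j [ 0.05  0.46  1.42 -0.01  1.27  1.77] F [ -6.1 -14.7   8.6] g 0.148
```

View pics/w5.png

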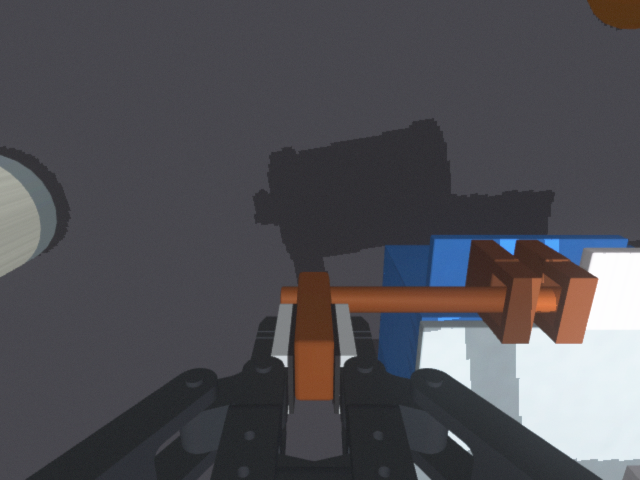

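Bolt drawn 58 mm; the rod's end is inside the guides and the tongue is free. Next: release, then go to the handle.

Request:
play_rows([
  {"dp":[0,0,0],"twist":0},
  {"dp":[0,0,0],"twist":0},
  {"dp":[0,0,0],"twist":0},
  {"dp":[0,0,0],"twist":0},
  {"dp":[0,0,-20],"twist":0},
  {"dp":[0,0,-30],"twist":0},
  {"dp":[0,0,-30],"twist":0},
  {"dp":[0,0,-20],"twist":0},
  {"dp":[0,0,0],"twist":0},
  {"dp":[0,0,0],"twist":0},
], grip=0.5)

```text
clock: 13.95
position: [651.6, 154.7, 252.1]
eef_rot: [[0.989, -0.147, 0.0], [-0.147, -0.989, 0.0], [0.0, -0.0, -1.0]]
wrist_force: [-0.4, 0.6, -0.2]
gripper_width: 0.498
```

```bash
python3 -c "
from h import *
plan(514.5,19.3,250,81.5)"
```

```text
twist -89.98 dp [-154.2 -115.6    2.1] t 13.95 pos [651.6 154.7 252.1] yaw -8.48 j [0.06 0.37 1.33 0.   1.44 1.77] F [-0.4  0.6 -0.2] g 0.498
```

Request:
play_rows([
  {"dp":[0,0,0],"twist":-8.2},
  {"dp":[0,0,0],"twist":-8.2},
  {"dp":[0,0,0],"twist":-8.2},
  {"dp":[0,0,0],"twist":-8.2},
  {"dp":[0,0,0],"twist":-8.2},
  {"dp":[0,0,0],"twist":-8.2},
  {"dp":[0,0,0],"twist":-8.2},
  {"dp":[0,0,0],"twist":-8.2},
  {"dp":[0,0,0],"twist":-8.2},
  {"dp":[0,0,0],"twist":-8.2},
  {"dp":[0,0,0],"twist":-8},
  {"dp":[0,0,0],"twist":0},
])

```text
clock: 15.15
position: [650.7, 154.5, 249.8]
eef_rot: [[0.147, 0.989, -0.004], [0.989, -0.147, -0.0], [-0.001, -0.004, -1.0]]
wrist_force: [0.3, 0.0, 0.9]
gripper_width: 0.499
```

Request:
play_rows([
  {"dp":[-30,-23,0],"twist":0},
  {"dp":[-30,-23,0],"twist":0},
  {"dp":[-30,-23,0],"twist":0},
  {"dp":[-30,-23,0],"twist":0},
  {"dp":[-34,-23.5,0],"twist":0},
  {"dp":[0,0,30],"twist":0},
  {"dp":[0,0,10],"twist":0},
  {"dp":[0,0,0],"twist":0},
  {"dp":[0,0,0],"twist":0},
  {"dp":[0,0,0],"twist":0},
])

```text
clock: 16.15
position: [515.6, 19.6, 213.0]
eef_rot: [[0.147, 0.989, 0.001], [0.989, -0.147, -0.0], [-0.0, 0.001, -1.0]]
wrist_force: [0.6, -0.7, 0.1]
gripper_width: 0.5
```

```bash
python3 -c "
from h import *
plan(514.5,19.3,131,81.5)
snap('wrist','w6')"
```

```text
twist 0.02 dp [-0.5 -1.  82. ] t 16.15 pos [515.6  19.6 213. ] yaw 81.52 j [-0.19  0.07  1.77  0.    1.3  -0.04] F [ 0.6 -0.7  0.1] g 0.5
```

View pics/w6.png

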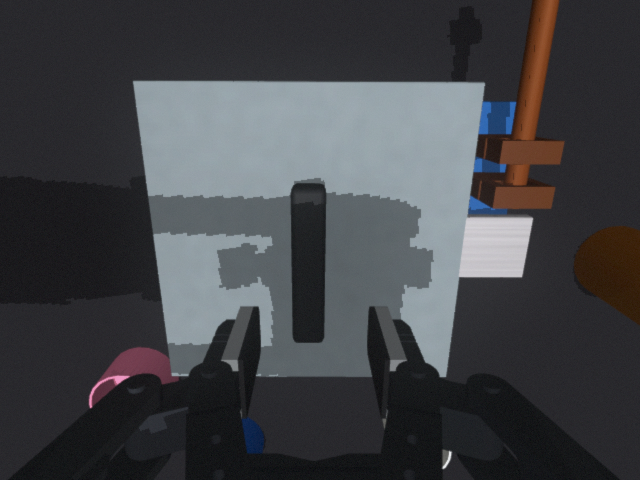

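The handle (309,265) sits between the fingers, about 2 mm left of mid (314), and square. Descending to grip and lift.

Request:
play_rows([
  {"dp":[-0.5,-1.5,25],"twist":0},
  {"dp":[0,0,25],"twist":0},
  {"dp":[0,0,20],"twist":0},
  {"dp":[0,0,12],"twist":0},
  {"dp":[0,0,0],"twist":0},
  {"dp":[0,0,0],"twist":0},
  {"dp":[0,0,0],"twist":0},
])

```text
clock: 16.9
position: [514.3, 18.8, 131.7]
eef_rot: [[0.148, 0.989, 0.002], [0.989, -0.148, -0.0], [-0.0, 0.002, -1.0]]
wrist_force: [0.2, -0.3, -0.6]
gripper_width: 0.503
```

Request:
play_rows([
  {"dp":[0,0,0],"twist":0},
  {"dp":[0,0,0],"twist":0},
  {"dp":[0,0,0],"twist":0},
  {"dp":[0,0,0],"twist":0},
  {"dp":[0,0,0],"twist":0},
  {"dp":[0,0,0],"twist":0},
], grip=0, force=90)

```text
clock: 17.5
position: [513.7, 18.8, 131.4]
eef_rot: [[0.148, 0.989, 0.001], [0.989, -0.148, -0.0], [-0.0, 0.001, -1.0]]
wrist_force: [-2.2, -0.7, 6.4]
gripper_width: 0.195
```

Request:
play_rows([
  {"dp":[0,0,-5],"twist":0},
  {"dp":[0,0,-10],"twist":0},
  {"dp":[0,0,-15],"twist":0},
  {"dp":[0,0,-20],"twist":0},
  {"dp":[0,0,-20],"twist":0},
  {"dp":[0,0,-20],"twist":0},
  {"dp":[0,0,0],"twist":0},
  {"dp":[0,0,0],"twist":0},
])

```text
clock: 18.3
position: [513.0, 18.9, 220.1]
eef_rot: [[0.148, 0.989, 0.0], [0.989, -0.148, -0.0], [-0.0, 0.0, -1.0]]
wrist_force: [-0.4, 0.3, -4.9]
gripper_width: 0.191
```

```bash
python3 -c "
from h import *
plan(440,330,220,81.5)
snap('wrist','w7');snap('top','t7')"
```

```text
twist -0.0 dp [ 2.969e+02 -1.182e+02  1.000e-01] t 18.3 pos [513.   18.9 220.1] yaw 81.5 j [-0.19  0.05  1.77  0.    1.32 -0.05] F [-0.4  0.3 -4.9] g 0.191
```

View pics/w7.png

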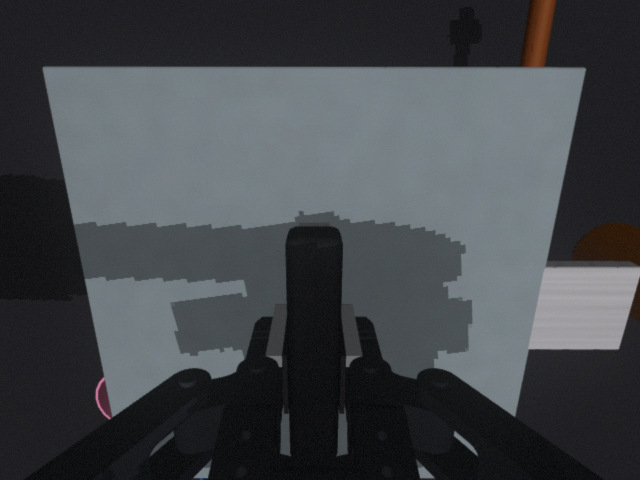

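View pics/t7.png

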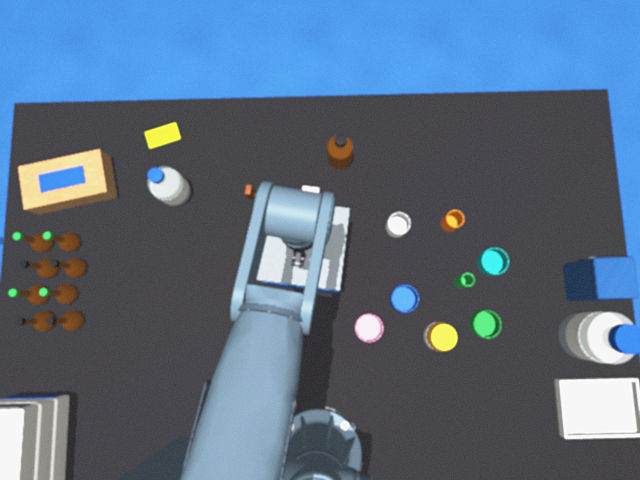

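The lid is held level. The blue beaker has been knocked to (405,298), so I'll remeasure it later. Carrying the lid to the left now.

Request:
play_rows([
  {"dp":[15,-6,0],"twist":0},
  {"dp":[35,-14,0],"twist":0},
  {"dp":[35,-14,0],"twist":0},
  {"dp":[35,-14,0],"twist":0},
  {"dp":[35,-14,0],"twist":0},
  {"dp":[35,-14,0],"twist":0},
  {"dp":[35,-14,0],"twist":0},
  {"dp":[35,-14,0],"twist":0},
  {"dp":[35,-14,0],"twist":0},
  {"dp":[2,0,0],"twist":0},
  {"dp":[0,0,30],"twist":0},
  {"dp":[0,0,30],"twist":0},
])

```text
clock: 19.6
position: [440.0, 330.8, 159.6]
eef_rot: [[0.146, 0.989, 0.001], [0.989, -0.146, 0.0], [0.001, 0.001, -1.0]]
wrist_force: [-0.2, -0.9, -5.6]
gripper_width: 0.193
```

Request:
play_rows([
  {"dp":[0,0,30],"twist":0},
  {"dp":[0,0,30],"twist":0},
  {"dp":[0,0,30],"twist":0},
  {"dp":[0,0,20],"twist":0},
  {"dp":[0,0,10],"twist":0},
  {"dp":[0,0,6],"twist":0},
  {"dp":[0,0,0],"twist":0},
  {"dp":[0,0,0],"twist":0},
  {"dp":[0,0,0],"twist":0},
])

```text
clock: 20.5
position: [441.3, 330.6, 35.6]
eef_rot: [[0.148, 0.989, 0.002], [0.989, -0.148, 0.001], [0.001, 0.002, -1.0]]
wrist_force: [0.6, 0.4, -3.8]
gripper_width: 0.191
```

Request:
play_rows([
  {"dp":[0,0,5],"twist":0},
  {"dp":[0,0,4],"twist":0},
  {"dp":[0,0,1.5],"twist":0},
  {"dp":[0,0,0],"twist":0},
  {"dp":[0,0,0],"twist":0},
])

```text
clock: 21.0
position: [440.8, 330.3, 25.4]
eef_rot: [[0.148, 0.989, 0.001], [0.989, -0.148, 0.0], [0.0, 0.001, -1.0]]
wrist_force: [-5.8, -2.8, 11.2]
gripper_width: 0.198
```

Request:
play_rows([
  {"dp":[0,0,0],"twist":0},
  {"dp":[0,0,0],"twist":0},
  {"dp":[0,0,0],"twist":0},
  {"dp":[0,0,0],"twist":0},
  {"dp":[0,0,-20],"twist":0},
  {"dp":[0,0,-40],"twist":0},
  {"dp":[0,0,-40],"twist":0},
  {"dp":[0,0,-40],"twist":0},
  {"dp":[0,0,-40],"twist":0},
  {"dp":[0,0,-40],"twist":0},
  {"dp":[0,0,0],"twist":0},
  {"dp":[0,0,0],"twist":0},
], grip=0.6)

```text
clock: 22.2
position: [440.9, 330.4, 244.8]
eef_rot: [[0.148, 0.989, 0.002], [0.989, -0.148, 0.001], [0.001, 0.002, -1.0]]
wrist_force: [0.6, -0.6, -1.7]
gripper_width: 0.594
```

```bash
python3 - <<'E'
from h import *
plan(440,330,220,81.5)
v=snap('top','t8');w=snap('side','s8')
for k,s,s2,H,D in[('B',(405,298),(0,0),46,70),('C',(398,224),(381,313),58,58),('D',(454,219),(412,356),70,46),('E',(467,280),(351,383),82,34)]: print(k,rim(v,s,H,D),rim(w,s2,H,D) if s2[0] else '')
E
```

```text
twist 0.0 dp [-0.5 -0.8 24.8] t 22.2 pos [440.9 330.4 244.8] yaw 81.5 j [0.43 0.11 1.66 0.   1.37 0.58] F [ 0.6 -0.6 -1.7] g 0.594
B (array([ 387.22323892, -234.22638566,   33.52155086]), 93) 
C (array([ 582.90829039, -226.41732208,   27.51866798]), 85) (array([ 580.25616268, -229.59771326,   27.08923762]), 65)
D (array([ 589.13253019, -370.707124  ,   21.35365916]), 72) (array([ 586.44262077, -374.12337013,   21.36153375]), 53)
E (array([ 429.57033251, -388.85243595,   15.44898917]), 57) (array([ 425.98419782, -393.78807465,   13.89127915]), 36)
```

View pics/t8.png

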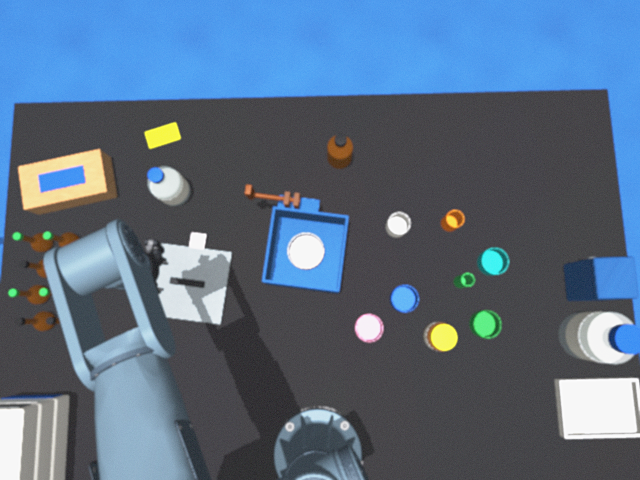

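View pics/s8.png

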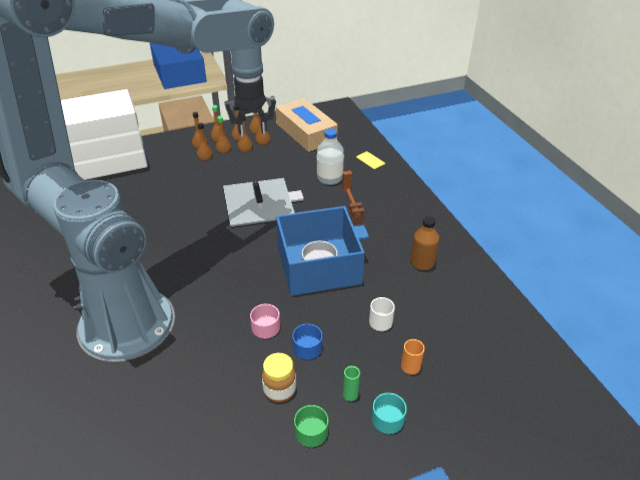

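The lid is on the bench at (190,283). The box is open, with the dish at (306,251). Next: look into the box with the wrist camera.

Request:
play_rows([
  {"dp":[0,0,0],"twist":8.2},
  {"dp":[0,0,0],"twist":8.2},
  {"dp":[0,0,0],"twist":8.2},
  {"dp":[0,0,0],"twist":8.2},
  {"dp":[0,0,0],"twist":8.2},
  {"dp":[0,0,0],"twist":8.2},
  {"dp":[0,0,0],"twist":8.2},
  {"dp":[0,0,0],"twist":8.2},
  {"dp":[0,0,0],"twist":8.2},
  {"dp":[0,0,0],"twist":8.2},
  {"dp":[0,0,0],"twist":8},
  {"dp":[0,0,-5],"twist":0},
])

```text
clock: 23.5
position: [439.1, 329.4, 246.1]
eef_rot: [[0.989, -0.149, -0.005], [-0.149, -0.989, -0.002], [-0.004, 0.003, -1.0]]
wrist_force: [-0.9, -0.1, -0.5]
gripper_width: 0.603
```

```bash
python3 -c "
from h import *
plan(520,19,260,-8.5)"
```

```text
twist -0.07 dp [125.9 295.1 -13.9] t 23.5 pos [439.1 329.4 246.1] yaw -8.57 j [0.43 0.11 1.65 0.   1.38 2.15] F [-0.9 -0.1 -0.5] g 0.603
```

Request:
play_rows([
  {"dp":[15,36,-2],"twist":0},
  {"dp":[15,36,-2],"twist":0},
  {"dp":[15,36,-2],"twist":0},
  {"dp":[16,37,-2],"twist":0},
  {"dp":[16,37,-2],"twist":0},
  {"dp":[16,37,-2],"twist":0},
  {"dp":[16,37,-2],"twist":0},
  {"dp":[16,38,0],"twist":0},
  {"dp":[0,0,0],"twist":0},
  {"dp":[0,0,0],"twist":0},
  {"dp":[0,0,0],"twist":0},
])

```text
clock: 24.6
position: [520.0, 21.7, 262.2]
eef_rot: [[0.989, -0.146, -0.001], [-0.146, -0.989, 0.001], [-0.001, -0.0, -1.0]]
wrist_force: [-0.3, -0.6, 0.2]
gripper_width: 0.598
```

```bash
cat >> h.py <<'E'
def cups(v,H,D,near,tol=7,win=None):
    """circle fit to depth points within tol of height H and within D/2+win of near"""
    C=cloud(v);near=np.array(near,float)
    for _ in range(3):
        m=(np.hypot(C[...,0]-near[0],C[...,1]-near[1])<D/2+(win or 12))&(abs(C[...,2]-H)<tol)
        P=C[m]
        if len(P)<8:return None,len(P)
        f=fitc(P[:,:2]);near=f[:2];win=5
    return np.round(f,1),len(P),round(float(np.median(P[:,2])),1)
E
python3 - <<'E'
from h import *
plan(520,19,260,-8.5)
v=snap('wrist','w9')
C=cloud(v);h=hsv(v)
d=(h[...,1]<80)&(h[...,2]>60)&(np.hypot(C[...,0]-514,C[...,1]-19)<75)
print(np.histogram(C[...,2][d],bins=range(-10,60,5)))
print('dish',cups(v,39,93,(514,19),win=15))
e=(abs(C[...,2]-111)<4)&(np.hypot(C[...,0]-514,C[...,1]-19)<150)
print('box',cv2.minAreaRect(C[e][:,:2].astype(np.float32)))
plan(514,19,40,-8.5)
E
```

```text
twist 0.12 dp [0.4 2.6 2.2] t 24.6 pos [520.   21.7 262.2] yaw -8.38 j [-0.19  0.03  1.71  0.    1.4   1.53] F [-0.3 -0.6  0.2] g 0.598
(array([   0,    0,   20, 5830,  515,  216,  237,  244,  242, 1103,   34,
          0,    0]), array([-10,  -5,   0,   5,  10,  15,  20,  25,  30,  35,  40,  45,  50,
        55]))
dish (array([520.2,  20.7,  46. ]), 1282, 38.3)
box ((532.5404052734375, 15.252716064453125), (193.05838012695312, 227.77667236328125), 81.35100555419922)
twist 0.15 dp [ -5.5   3.8 222.3] t 24.65 pos [520.1  21.9 262.3] yaw -8.35 j [-0.19  0.03  1.71  0.    1.4   1.53] F [-0.   0.4  0.1] g 0.601
```

View pics/w9.png

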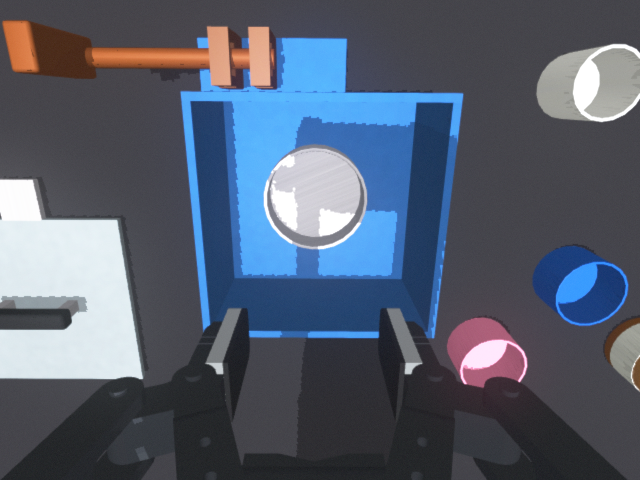

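The dish's circle fits at (520,21) with radius 46. Now to the blue beaker.

```bash
python3 -c "
from h import *
plan(400,-236,230,-8.5)"
```

```text
twist 0.15 dp [-80.6 272.9  32.3] t 24.65 pos [520.1  21.9 262.3] yaw -8.35 j [-0.19  0.03  1.71  0.    1.4   1.53] F [-0.   0.4  0.1] g 0.601
```

Request:
play_rows([
  {"dp":[-10,34,0],"twist":0},
  {"dp":[-10,34,0],"twist":0},
  {"dp":[-10,34,0],"twist":0},
  {"dp":[-10,34,0],"twist":0},
  {"dp":[-10,34,0],"twist":0},
  {"dp":[-10,34,10],"twist":0},
  {"dp":[-10,34,10],"twist":0},
  {"dp":[-10,35,12],"twist":0},
  {"dp":[0,0,0],"twist":0},
  {"dp":[0,0,0],"twist":0},
  {"dp":[0,0,0],"twist":0},
], grip=1)

```text
clock: 25.75
position: [401.8, -236.1, 231.2]
eef_rot: [[0.989, -0.146, 0.001], [-0.146, -0.989, 0.0], [0.001, -0.0, -1.0]]
wrist_force: [-0.0, 1.3, -0.0]
gripper_width: 0.999
```

```bash
python3 - <<'E'
from h import *
v=snap('wrist','w10')
b=cups(v,46,68,(390,-236));print('B',b)
plan(*b[0][:2],50,-8.5)
E
```

```text
B (array([ 388.7, -234.5,   33.4]), 949, 44.2)
twist 0.14 dp [-13.3   0.3 181.3] t 25.8 pos [ 401.9 -236.1  231.3] yaw -8.36 j [-0.79 -0.07  1.87  0.    1.34  0.93] F [ 0.1 -0.   1.1] g 1.0
```

View pics/w10.png

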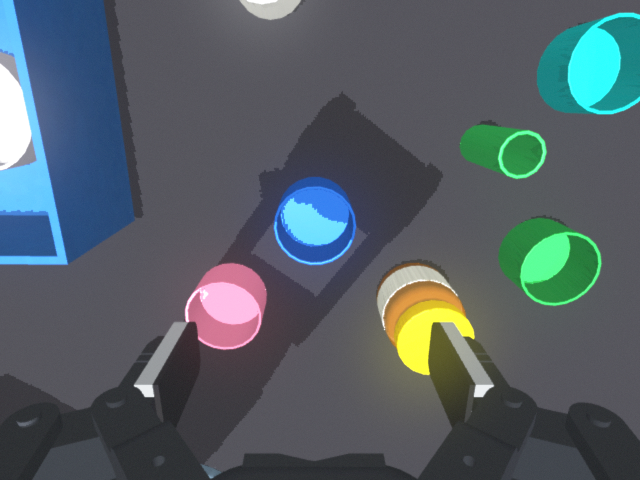

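```bash
python3 - <<'E'
from h import *
v=snap('wrist');C=cloud(v);h=hsv(v)
m=(abs(h[...,0].astype(int)-29)<6)&(h[...,1]>150)&(C[...,2]>80)
P=C[m];print('jar',len(P),np.median(P,0),P.min(0),P.max(0))
print('pink',cups(v,46,68,onplane(v,[(226,310)],46)[0][:2]))
E
```

```text
jar 2635 [ 302.78632109 -307.5227182    88.46805804] [ 259.63574114 -350.20166371   80.03290199] [ 408.25867663 -276.51549701  252.39072772]
pink (array([ 316. , -139.4,   33.5]), 886, 43.9)
```

Request:
play_rows([
  {"dp":[-13.3,0.3,30],"twist":0},
  {"dp":[0,0,40],"twist":0},
  {"dp":[0,0,40],"twist":0},
  {"dp":[0,0,40],"twist":0},
  {"dp":[0,0,30],"twist":0},
  {"dp":[0,0,17],"twist":0},
  {"dp":[0,0,9.5],"twist":0},
  {"dp":[0,0,0],"twist":0},
  {"dp":[0,0,0],"twist":0},
  {"dp":[0,0,0],"twist":0},
])

```text
clock: 26.85
position: [388.8, -236.4, 25.6]
eef_rot: [[0.989, -0.147, 0.002], [-0.147, -0.989, -0.002], [0.002, 0.002, -1.0]]
wrist_force: [-0.2, 0.1, 0.7]
gripper_width: 1.002
```

```bash
python3 - <<'E'
from h import *
plan(388.7,-234.5,24.5,-8.5)
v=snap('wrist','w11');snap('side','s11')
E
```

```text
twist 0.03 dp [-0.4 -1.8  1.1] t 26.85 pos [ 388.8 -236.4   25.6] yaw -8.47 j [-0.81  0.23  2.04 -0.    0.87  0.91] F [-0.2  0.1  0.7] g 1.002
```

View pics/w11.png

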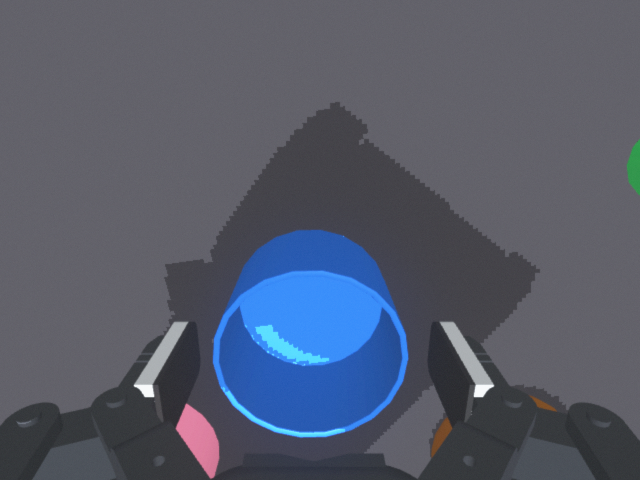

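The beaker's rim (centre 310,353) lies between the open fingers. Closing gently.

Request:
play_rows([
  {"dp":[0,-1.5,0.5],"twist":0},
  {"dp":[0,0,0],"twist":0},
  {"dp":[0,0,0],"twist":0},
  {"dp":[0,0,0],"twist":0},
  {"dp":[0,0,0],"twist":0},
  {"dp":[0,0,0],"twist":0},
  {"dp":[0,0,0],"twist":0},
], grip=0, force=35)

```text
clock: 27.65
position: [388.5, -234.5, 24.9]
eef_rot: [[0.989, -0.148, 0.001], [-0.148, -0.989, -0.001], [0.001, 0.001, -1.0]]
wrist_force: [-2.5, 2.1, 10.6]
gripper_width: 0.8
```

Request:
play_rows([
  {"dp":[0,0,-5],"twist":0},
  {"dp":[0,0,-15],"twist":0},
  {"dp":[0,0,-30],"twist":0},
  {"dp":[0,0,-40],"twist":0},
  {"dp":[0,0,-40],"twist":0},
  {"dp":[0,0,-40],"twist":0},
  {"dp":[0,0,-15],"twist":0},
  {"dp":[0,0,0],"twist":0},
  {"dp":[0,0,0],"twist":0},
])

```text
clock: 28.55
position: [387.7, -233.8, 208.1]
eef_rot: [[0.989, -0.148, -0.0], [-0.148, -0.989, 0.0], [-0.001, -0.0, -1.0]]
wrist_force: [-0.7, 0.2, -1.6]
gripper_width: 0.803
```

```bash
python3 - <<'E'
from h import *
plan(520.2,20.7,210,-8.5)
v=snap('wrist','w12');snap('side','s12')
C=cloud(v);h=hsv(v);m=(abs(h[...,0].astype(int)-107)<8)&(h[...,1]>120);P=C[m];P=P[(P[:,2]>120)]
R=np.array(state()['eef_rot']);p=np.array(state()['position']);q=(P-p)@R
print(len(q),np.percentile(q,[1,50,99],axis=0))
k=abs(q[:,2]-np.percentile(q[:,2],3))<3;print(fitc(q[k][:,:2]),k.sum())
E
```

```text
twist -0.0 dp [  93.4 -271.3   -1.9] t 28.55 pos [ 387.7 -233.8  208.1] yaw -8.5 j [-0.81 -0.08  1.93 -0.    1.29  0.91] F [-0.7  0.2 -1.6] g 0.803
30979 [[-32.687906   -32.44874117 -21.399962  ]
 [-10.90160454   0.17560578   4.15868798]
 [ 34.82929473  32.39814929  22.43952852]]
[ 6.87044979e-01 -1.70266416e-02  3.33439295e+01] 4761
```

View pics/w12.png

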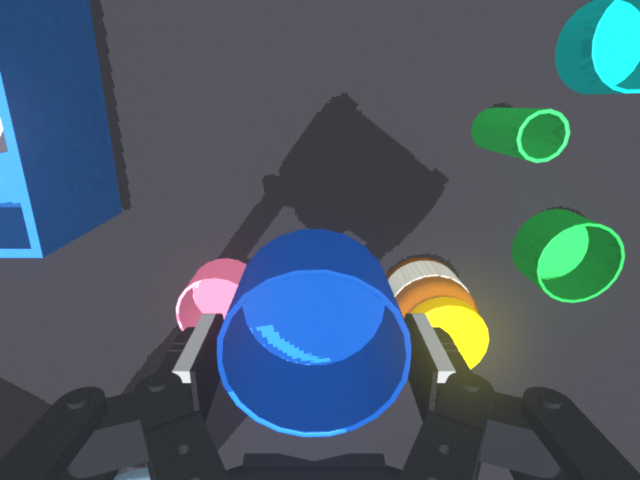

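View pics/s12.png

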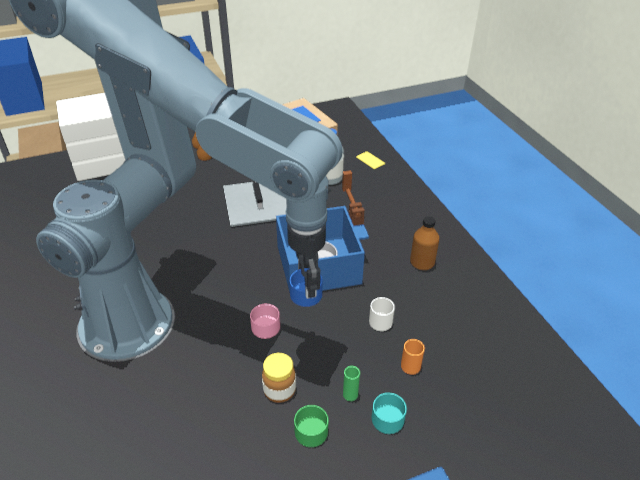

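B is held upright and centred (tool offset 0.7, 0.0). Carrying it over the dish.

Request:
play_rows([
  {"dp":[6,-17,0],"twist":0},
  {"dp":[12,-35,0],"twist":0},
  {"dp":[12,-35,0],"twist":0},
  {"dp":[12,-35,0],"twist":0},
  {"dp":[12,-35,0],"twist":0},
  {"dp":[12,-35,0],"twist":0},
  {"dp":[12,-35,0],"twist":0},
  {"dp":[10,-30,0],"twist":0},
  {"dp":[5,-14.5,0],"twist":0},
  {"dp":[0,0,0],"twist":0},
  {"dp":[0,0,0],"twist":0},
  {"dp":[0,0,0],"twist":0},
])

```text
clock: 29.85
position: [519.6, 19.6, 208.2]
eef_rot: [[0.989, -0.149, -0.001], [-0.149, -0.989, -0.0], [-0.001, 0.0, -1.0]]
wrist_force: [0.6, 0.4, -2.1]
gripper_width: 0.801
```

```bash
python3 - <<'E'
from h import *
plan(519.6,20.7,35.5,-8.5)
E
```

```text
twist -0.06 dp [-1.000e-01 -1.100e+00  1.727e+02] t 29.85 pos [519.6  19.6 208.2] yaw -8.56 j [-0.19  0.08  1.77 -0.    1.29  1.53] F [ 0.6  0.4 -2.1] g 0.801
```

Request:
play_rows([
  {"dp":[0,-1,20],"twist":0},
  {"dp":[0,0,30],"twist":0},
  {"dp":[0,0,30],"twist":0},
  {"dp":[0,0,30],"twist":0},
  {"dp":[0,0,25],"twist":0},
  {"dp":[0,0,15],"twist":0},
  {"dp":[0,0,10],"twist":0},
  {"dp":[0,0,7],"twist":0},
  {"dp":[0,0,4],"twist":0},
  {"dp":[0,0,0],"twist":0},
  {"dp":[0,0,0],"twist":0},
  {"dp":[0,0,0],"twist":0},
])

```text
clock: 31.05
position: [521.0, 21.5, 38.5]
eef_rot: [[0.989, -0.148, 0.001], [-0.148, -0.989, -0.0], [0.001, 0.0, -1.0]]
wrist_force: [-0.3, 0.7, -0.8]
gripper_width: 0.799
```

```bash
python3 - <<'E'
from h import *
plan(519.6,20.7,35.5,-8.5)
E
```

```text
twist 0.01 dp [-1.2  1.   3. ] t 31.05 pos [521.   21.5  38.5] yaw -8.49 j [-0.19  0.33  1.87 -0.    0.94  1.53] F [-0.3  0.7 -0.8] g 0.799
```

Request:
play_rows([
  {"dp":[-1,1,1.5],"twist":0},
  {"dp":[0,0,1.2],"twist":0},
  {"dp":[0,0,0],"twist":0},
  {"dp":[0,0,0],"twist":0},
  {"dp":[0,0,0],"twist":0},
])

```text
clock: 31.55
position: [519.2, 20.8, 35.1]
eef_rot: [[0.989, -0.148, -0.0], [-0.148, -0.989, -0.0], [-0.0, 0.0, -1.0]]
wrist_force: [0.6, 0.0, -0.7]
gripper_width: 0.805
```

Request:
play_rows([
  {"dp":[0,0,0],"twist":0},
  {"dp":[0,0,0],"twist":0},
  {"dp":[0,0,0],"twist":0},
  {"dp":[0,0,0],"twist":0},
  {"dp":[0,0,-10],"twist":0},
  {"dp":[0,0,-30],"twist":0},
  {"dp":[0,0,-40],"twist":0},
  {"dp":[0,0,-50],"twist":0},
  {"dp":[0,0,-50],"twist":0},
  {"dp":[0,0,0],"twist":0},
  {"dp":[0,0,0],"twist":0},
  {"dp":[0,0,0],"twist":0},
], grip=0.95)

```text
clock: 32.75
position: [518.4, 20.9, 214.2]
eef_rot: [[0.989, -0.148, -0.002], [-0.148, -0.989, 0.0], [-0.002, -0.0, -1.0]]
wrist_force: [-0.1, -0.1, -0.2]
gripper_width: 0.951
```

```bash
python3 - <<'E'
from h import *
v=snap('wrist','w13')
print('B',cups(v,56,68,(520,20)),'dish',cups(v,39,93,(520,20),tol=4))
plan(560,-210,230,-8.5)
E
```

```text
B (array([519.3,  21.2,  33.4]), 1125, 54.2) dish (array([520.9,  20.6,  43.6]), 1914, 38.4)
twist -0.0 dp [ 75.6 222.2 -16.4] t 32.8 pos [518.1  20.9 213.6] yaw -8.5 j [-0.19  0.07  1.76  0.    1.31  1.53] F [-0.5  0.4  0.2] g 0.952
```

View pics/w13.png

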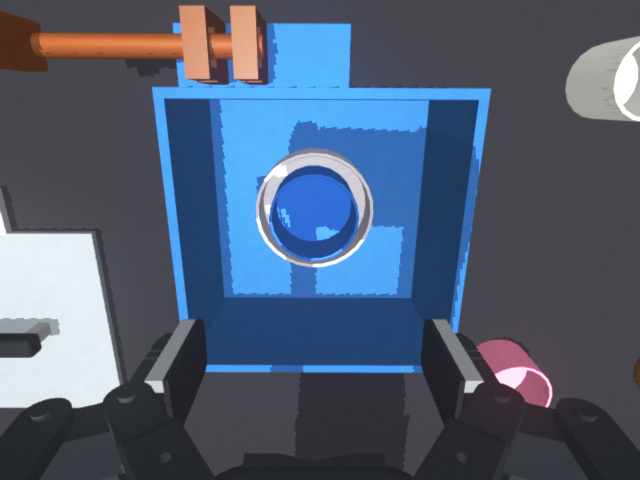

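B stands in the dish, centre (519.3,21.2), rim at the right height. Next is the white beaker.

Request:
play_rows([
  {"dp":[12,32,-5],"twist":0},
  {"dp":[12,32,-5],"twist":0},
  {"dp":[12,32,-5],"twist":0},
  {"dp":[12,32,0],"twist":0},
  {"dp":[12,32,0],"twist":0},
  {"dp":[12,32,0],"twist":0},
  {"dp":[14,32,0],"twist":0},
  {"dp":[14,10,0],"twist":0},
  {"dp":[0,0,0],"twist":0},
  {"dp":[0,0,0],"twist":0},
  {"dp":[0,0,0],"twist":0},
], grip=0.95)

```text
clock: 33.9
position: [582.8, -224.1, 229.0]
eef_rot: [[0.989, -0.147, -0.002], [-0.147, -0.989, 0.001], [-0.002, -0.001, -1.0]]
wrist_force: [-0.1, -0.1, -0.1]
gripper_width: 0.95
```

```bash
python3 - <<'E'
from h import *
v=snap('wrist','w14')
b=cups(v,57,56,(581,-228));print('C',b)
plan(*b[0][:2],38,-8.5)
E
```

```text
C (array([ 584.7, -226.8,   27.4]), 897, 56.2)
twist 0.07 dp [  2.1   2.3 191.5] t 33.95 pos [ 583.  -224.2  229.5] yaw -8.43 j [-0.56  0.29  1.48  0.    1.38  1.16] F [-0.5 -0.1 -0.4] g 0.952
```

View pics/w14.png

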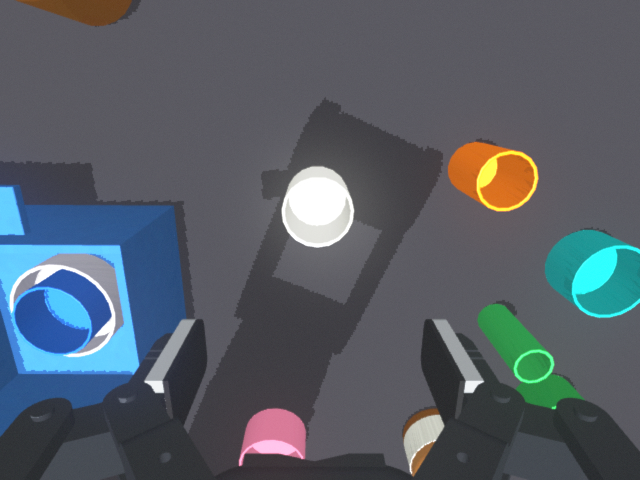

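Request:
play_rows([
  {"dp":[1.5,2,30],"twist":0},
  {"dp":[0,0,40],"twist":0},
  {"dp":[0,0,40],"twist":0},
  {"dp":[0,0,40],"twist":0},
  {"dp":[0,0,25],"twist":0},
  {"dp":[0,0,12],"twist":0},
  {"dp":[0,0,3],"twist":0},
  {"dp":[0,0,0],"twist":0},
  {"dp":[0,0,0],"twist":0},
  {"dp":[0,0,0],"twist":0},
])

```text
clock: 34.95
position: [585.9, -228.3, 42.0]
eef_rot: [[0.989, -0.148, 0.003], [-0.148, -0.989, -0.002], [0.003, 0.001, -1.0]]
wrist_force: [0.7, -0.4, -0.9]
gripper_width: 0.949
```

```bash
python3 - <<'E'
from h import *
plan(584.7,-226.8,38.5,-8.5)
E
```

```text
twist 0.0 dp [-1.4 -1.3  3.5] t 34.95 pos [ 585.9 -228.3   42. ] yaw -8.5 j [-0.56  0.52  1.59  0.    1.04  1.16] F [ 0.7 -0.4 -0.9] g 0.949
```

Request:
play_rows([
  {"dp":[-1.4,-1.3,3],"twist":0},
  {"dp":[0,0,0],"twist":0},
  {"dp":[0,0,0],"twist":0},
  {"dp":[0,0,0],"twist":0},
])

```text
clock: 35.35
position: [583.5, -226.2, 37.1]
eef_rot: [[0.989, -0.148, -0.0], [-0.148, -0.989, -0.0], [-0.0, 0.0, -1.0]]
wrist_force: [0.1, 0.6, 0.4]
gripper_width: 0.944
```

Request:
play_rows([
  {"dp":[0,0,0],"twist":0},
  {"dp":[0,0,0],"twist":0},
  {"dp":[0,0,0],"twist":0},
  {"dp":[0,0,0],"twist":0},
  {"dp":[0,0,0],"twist":0},
  {"dp":[0,0,0],"twist":0},
  {"dp":[0,0,0],"twist":0},
], grip=0, force=35)

```text
clock: 36.05
position: [583.9, -226.4, 37.5]
eef_rot: [[0.989, -0.148, 0.001], [-0.148, -0.989, -0.0], [0.001, 0.0, -1.0]]
wrist_force: [-0.8, 0.6, 5.7]
gripper_width: 0.668
```

Request:
play_rows([
  {"dp":[0,0,-5],"twist":0},
  {"dp":[0,0,-15],"twist":0},
  {"dp":[0,0,-30],"twist":0},
  {"dp":[0,0,-40],"twist":0},
  {"dp":[0,0,-40],"twist":0},
  {"dp":[0,0,-40],"twist":0},
  {"dp":[0,0,-10],"twist":0},
  {"dp":[0,0,0],"twist":0},
  {"dp":[0,0,0],"twist":0},
  {"dp":[0,0,0],"twist":0},
])

```text
clock: 37.05
position: [582.2, -225.4, 214.4]
eef_rot: [[0.989, -0.148, -0.004], [-0.148, -0.989, 0.002], [-0.004, -0.002, -1.0]]
wrist_force: [0.5, -0.1, -1.5]
gripper_width: 0.66
```

```bash
cat >> h.py <<'E'
def held(v,D,lo=-45,hi=5):
    """circle fit (tool axes) of the held cup's rim"""
    s=state();q=(cloud(v)-np.array(s['position']))@np.array(s['eef_rot'])
    m=(np.hypot(q[...,0],q[...,1])<D/2+6)&(np.hypot(q[...,0],q[...,1])>D/2-12)&(q[...,2]>lo)&(q[...,2]<hi)&(abs(q[...,0])<D/2+6)
    # drop the finger zone
    m&=~((abs(q[...,0])<13)&(abs(q[...,1])>D/2-1))
    P=q[m];z=np.percentile(P[:,2],2);k=abs(P[:,2]-z)<4;f=fitc(P[k][:,:2])
    print('rim z',round(z,1),'fit',np.round(f,1),k.sum())
E
python3 - <<'E'
from h import *
v=snap('wrist','w15')
held(v,58)
plan(519.3,21.2,210,-8.5)
E
```

```text
rim z -36.7 fit [ 3.7 -1.7 30.4] 407
twist -0.0 dp [ -98.8 -234.6    4.4] t 37.1 pos [ 582.3 -225.4  214.4] yaw -8.5 j [-0.56  0.31  1.49  0.    1.35  1.16] F [ 1.  -0.4 -1.4] g 0.658
```

View pics/w15.png

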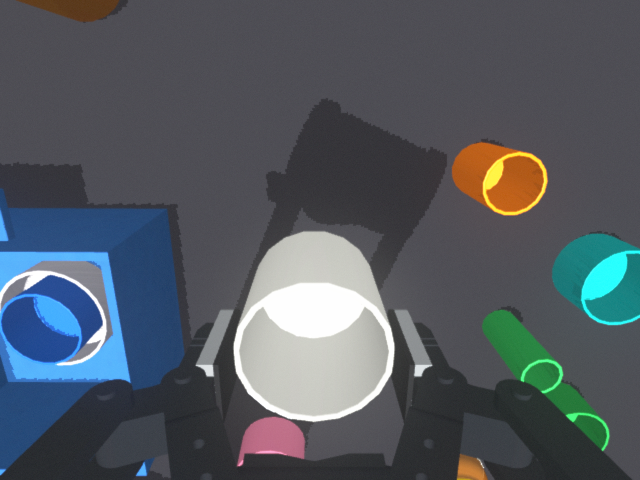

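```bash
cat >> h.py <<'E'
def rimpix(uvs,zt):
    c=calibration('wrist');T=np.array(c['tool_from_camera']);uv=np.array(uvs,float)
    r=np.c_[(uv[:,0]-c['cx'])/c['fx'],(uv[:,1]-c['cy'])/c['fy'],np.ones(len(uv))]@T[:3,:3].T
    return T[:3,3]+r*((zt-T[2,3])/r[:,2])[:,None]
E
python3 - <<'E'
from h import *
P=rimpix([(314,283),(314,419),(234,350),(394,350)],-20.5);print(P.round(1),(P[0]+P[1])/2,(P[2]+P[3])/2)
P=rimpix([(313,270),(313,437)],-21.1);print('B',P.round(1),(P[0]+P[1])/2)
E
```

```text
[[ 29.7  -0.2 -20.5]
 [-25.8  -0.2 -20.5]
 [  4.2 -28.1 -20.5]
 [  4.2  27.7 -20.5]] [  1.9863416   -0.20826167 -20.5       ] [  4.16584145  -0.21060703 -20.5       ]
B [[ 34.6  -0.5 -21.1]
 [-33.7  -0.6 -21.1]] [  0.46788116  -0.55823378 -21.1       ]
```

C is held centred, about 1.5 mm ahead along the tool's x. Carrying it over the nest.

Request:
play_rows([
  {"dp":[-10,-22,0],"twist":0},
  {"dp":[-14,-32,0],"twist":0},
  {"dp":[-14,-32,0],"twist":0},
  {"dp":[-14,-34,0],"twist":0},
  {"dp":[-14,-34,0],"twist":0},
  {"dp":[-14,-34,0],"twist":0},
  {"dp":[-14,-32,0],"twist":0},
  {"dp":[-6.3,-14.6,0],"twist":0},
  {"dp":[0,0,0],"twist":0},
  {"dp":[0,0,0],"twist":0},
  {"dp":[0,0,0],"twist":0},
  {"dp":[0,0,0],"twist":0},
])

```text
clock: 38.3
position: [519.3, 19.5, 216.9]
eef_rot: [[0.989, -0.149, -0.0], [-0.149, -0.989, -0.0], [-0.0, 0.0, -1.0]]
wrist_force: [-0.5, -0.7, -1.3]
gripper_width: 0.659
```

```bash
python3 - <<'E'
from h import *
plan(517.8,21.4,51.5,-8.5)
E
```

```text
twist -0.09 dp [ -1.8  -1.7 165.4] t 38.3 pos [519.3  19.5 216.9] yaw -8.59 j [-0.19  0.07  1.76 -0.    1.31  1.53] F [-0.5 -0.7 -1.3] g 0.659
```

Request:
play_rows([
  {"dp":[-1.8,-1.7,20],"twist":0},
  {"dp":[0,0,30],"twist":0},
  {"dp":[0,0,30],"twist":0},
  {"dp":[0,0,20],"twist":0},
  {"dp":[0,0,0],"twist":0},
  {"dp":[0,0,0],"twist":0},
  {"dp":[0,0,0],"twist":0},
  {"dp":[0,0,0],"twist":0},
])

```text
clock: 39.1
position: [518.7, 22.3, 118.7]
eef_rot: [[0.989, -0.148, 0.003], [-0.148, -0.989, -0.001], [0.003, 0.0, -1.0]]
wrist_force: [0.0, -0.3, -0.9]
gripper_width: 0.659
```

```bash
python3 - <<'E'
from h import *
plan(517.8,21.4,52,-8.5)
snap('wrist','w16')
E
```

```text
twist -0.01 dp [-0.7  1.  66.7] t 39.1 pos [518.7  22.3 118.7] yaw -8.51 j [-0.19  0.19  1.84 -0.    1.11  1.53] F [ 0.  -0.3 -0.9] g 0.659
```

View pics/w16.png

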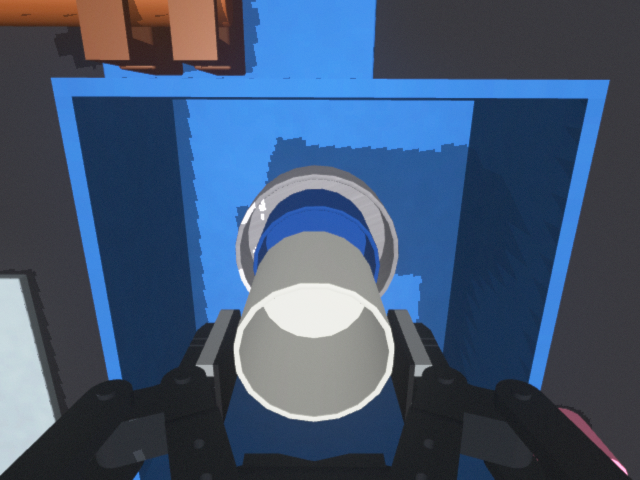

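C is lined up with the blue rim below (both about column 316). Lowering it.

Request:
play_rows([
  {"dp":[-0.7,1,10],"twist":0},
  {"dp":[0,0,10],"twist":0},
  {"dp":[0,0,10],"twist":0},
  {"dp":[0,0,10],"twist":0},
  {"dp":[0,0,10],"twist":0},
  {"dp":[0,0,8],"twist":0},
  {"dp":[0,0,5],"twist":0},
  {"dp":[0,0,0],"twist":0},
  {"dp":[0,0,0],"twist":0},
  {"dp":[0,0,0],"twist":0},
])

```text
clock: 40.15
position: [517.0, 21.7, 54.5]
eef_rot: [[0.989, -0.148, 0.001], [-0.148, -0.989, -0.0], [0.001, 0.0, -1.0]]
wrist_force: [-0.1, -0.0, -0.1]
gripper_width: 0.661
```

```bash
python3 - <<'E'
from h import *
plan(517.8,21.4,51.7,-8.5)
E
```

```text
twist 0.0 dp [0.8 0.2 2.8] t 40.15 pos [517.   21.7  54.5] yaw -8.5 j [-0.19  0.29  1.88  0.    0.97  1.53] F [-0.1 -0.  -0.1] g 0.661
```

Request:
play_rows([
  {"dp":[0.8,0,2],"twist":0},
  {"dp":[0,0,0.8],"twist":0},
  {"dp":[0,0,0],"twist":0},
  {"dp":[0,0,0],"twist":0},
  {"dp":[0,0,0],"twist":0},
])

```text
clock: 40.65
position: [517.8, 21.5, 51.8]
eef_rot: [[0.989, -0.148, 0.001], [-0.148, -0.989, -0.0], [0.001, 0.0, -1.0]]
wrist_force: [-0.5, -0.0, 5.1]
gripper_width: 0.661
```

Request:
play_rows([
  {"dp":[0,0,0],"twist":0},
  {"dp":[0,0,0],"twist":0},
  {"dp":[0,0,0],"twist":0},
  {"dp":[0,0,0],"twist":0},
  {"dp":[0,0,-10],"twist":0},
  {"dp":[0,0,-30],"twist":0},
  {"dp":[0,0,-40],"twist":0},
  {"dp":[0,0,-45],"twist":0},
  {"dp":[0,0,-45],"twist":0},
  {"dp":[0,0,0],"twist":0},
  {"dp":[0,0,0],"twist":0},
  {"dp":[0,0,0],"twist":0},
], grip=0.85)

```text
clock: 41.85
position: [516.5, 21.8, 220.3]
eef_rot: [[0.989, -0.148, -0.002], [-0.148, -0.989, 0.0], [-0.002, -0.0, -1.0]]
wrist_force: [-0.0, 1.0, -0.2]
gripper_width: 0.848
```

```bash
python3 - <<'E'
from h import *
v=snap('wrist','w17')
print('C',cups(v,71,56,(520,20),tol=5),'B',cups(v,55,68,(520,20),tol=4))
plan(590,-360,235,-8.5)
E
```

```text
C (array([519. ,  21.8,  27.4]), 931, 70.3) B (array([521. ,  20.9,  31.1]), 1058, 54.6)
twist 0.0 dp [129.3 366.7 -15.3] t 41.9 pos [516.3  21.8 219.7] yaw -8.5 j [-0.19  0.06  1.76 -0.    1.32  1.53] F [ 0.3 -0.6 -0.9] g 0.854
```

View pics/w17.png

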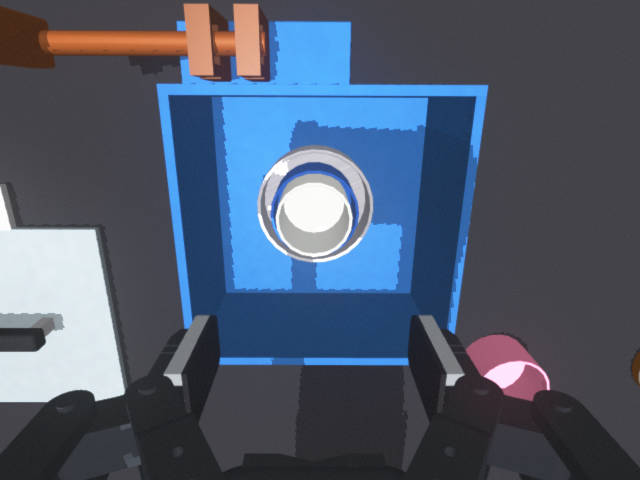

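C is nested in B at (519.0,21.8), rim at 72 mm. Next is the orange one.

Request:
play_rows([
  {"dp":[10,28,-5],"twist":0},
  {"dp":[13,37,-5],"twist":0},
  {"dp":[13,37,-5],"twist":0},
  {"dp":[13,37,0],"twist":0},
  {"dp":[13,37,0],"twist":0},
  {"dp":[13,37,0],"twist":0},
  {"dp":[13,37,0],"twist":0},
  {"dp":[13,37,0],"twist":0},
  {"dp":[13,37,0],"twist":0},
  {"dp":[12,37,0],"twist":0},
  {"dp":[4,8,0],"twist":0},
  {"dp":[0,0,0],"twist":0},
], grip=0.8)

```text
clock: 43.1
position: [590.5, -363.5, 233.6]
eef_rot: [[0.989, -0.15, -0.003], [-0.15, -0.989, 0.003], [-0.003, -0.002, -1.0]]
wrist_force: [0.0, 0.7, -0.3]
gripper_width: 0.801
```

Request:
play_rows([
  {"dp":[0,0,0],"twist":0},
  {"dp":[0,0,0],"twist":0},
  {"dp":[0,0,0],"twist":0},
])

```text
clock: 43.4
position: [591.7, -361.1, 236.5]
eef_rot: [[0.989, -0.146, -0.0], [-0.146, -0.989, 0.0], [-0.0, -0.0, -1.0]]
wrist_force: [-0.7, -0.1, 0.8]
gripper_width: 0.799
```

```bash
python3 - <<'E'
from h import *
v=snap('wrist','w18')
b=cups(v,69,44,(588,-372));print('D',b)
plan(*b[0][:2],52,-8.5)
E
```

```text
D (array([ 591.1, -371.3,   21.4]), 723, 68.2)
twist 0.08 dp [  0.9  10.  184.6] t 43.45 pos [ 591.7 -361.3  236.6] yaw -8.42 j [-0.72  0.44  1.27  0.    1.43  1.  ] F [-0.1  0.5  0.5] g 0.8
```

View pics/w18.png

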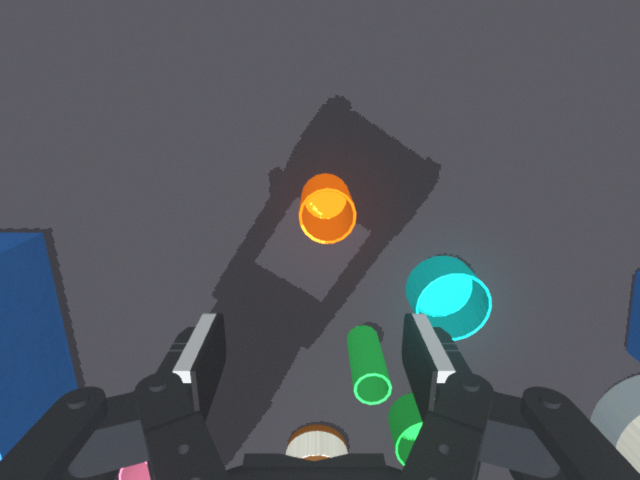

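Request:
play_rows([
  {"dp":[0.5,9.5,30],"twist":0},
  {"dp":[0,0,40],"twist":0},
  {"dp":[0,0,40],"twist":0},
  {"dp":[0,0,40],"twist":0},
  {"dp":[0,0,20],"twist":0},
  {"dp":[0,0,10],"twist":0},
  {"dp":[0,0,0],"twist":0},
  {"dp":[0,0,0],"twist":0},
  {"dp":[0,0,0],"twist":0},
  {"dp":[0,0,0],"twist":0},
])

```text
clock: 44.45
position: [591.5, -372.8, 58.3]
eef_rot: [[0.989, -0.148, 0.002], [-0.148, -0.989, -0.002], [0.003, 0.002, -1.0]]
wrist_force: [0.1, 0.3, -0.1]
gripper_width: 0.8
```

```bash
python3 - <<'E'
from h import *
plan(591.1,-371.3,53,-8.5)
E
```

```text
twist 0.01 dp [-0.6 -1.4  5.3] t 44.45 pos [ 591.5 -372.8   58.3] yaw -8.49 j [-0.73  0.62  1.38  0.    1.14  0.99] F [ 0.1  0.3 -0.1] g 0.8
```

Request:
play_rows([
  {"dp":[-0.3,-1.2,4.8],"twist":0},
  {"dp":[0,0,0],"twist":0},
  {"dp":[0,0,0],"twist":0},
  {"dp":[0,0,0],"twist":0},
  {"dp":[0,0,0],"twist":0},
])

```text
clock: 44.95
position: [590.4, -370.8, 51.5]
eef_rot: [[0.989, -0.148, 0.0], [-0.148, -0.989, -0.0], [0.0, 0.0, -1.0]]
wrist_force: [-0.2, -0.1, -0.2]
gripper_width: 0.8
```

Request:
play_rows([
  {"dp":[0,0,0],"twist":0},
  {"dp":[0,0,0],"twist":0},
  {"dp":[0,0,0],"twist":0},
  {"dp":[0,0,0],"twist":0},
  {"dp":[0,0,0],"twist":0},
  {"dp":[0,0,0],"twist":0},
  {"dp":[0,0,0],"twist":0},
], grip=0, force=35)

```text
clock: 45.65
position: [590.6, -371.1, 51.9]
eef_rot: [[0.989, -0.148, 0.0], [-0.148, -0.989, -0.001], [0.001, 0.0, -1.0]]
wrist_force: [-0.9, -0.4, 3.6]
gripper_width: 0.528
```

Request:
play_rows([
  {"dp":[0,0,-5],"twist":0},
  {"dp":[0,0,-15],"twist":0},
  {"dp":[0,0,-30],"twist":0},
  {"dp":[0,0,-40],"twist":0},
  {"dp":[0,0,-40],"twist":0},
  {"dp":[0,0,-40],"twist":0},
  {"dp":[0,0,-10],"twist":0},
  {"dp":[0,0,0],"twist":0},
  {"dp":[0,0,0],"twist":0},
  {"dp":[0,0,0],"twist":0},
  {"dp":[0,0,0],"twist":0},
])

```text
clock: 46.75
position: [589.6, -370.1, 229.0]
eef_rot: [[0.989, -0.148, -0.003], [-0.148, -0.989, 0.003], [-0.003, -0.002, -1.0]]
wrist_force: [0.9, -0.0, -0.8]
gripper_width: 0.53
```

```bash
python3 - <<'E'
from h import *
v=snap('wrist','w19')
plan(519.0,21.8,220,-8.5)
h=hsv(v);m=((h[...,0]>5)&(h[...,0]<24)&(h[...,1]>120)).astype(np.uint8);m[:,:200]=0;m[:,430:]=0
c=max(cv2.findContours(m,0,2)[0],key=cv2.contourArea);x,y,w,hh=cv2.boundingRect(c);print(x,y,w,hh)
E
```

```text
twist -0.0 dp [-127.9 -377.3    9.4] t 46.8 pos [ 589.8 -370.2  229.4] yaw -8.5 j [-0.73  0.45  1.27  0.    1.43  0.99] F [ 0.3 -0.3 -0.2] g 0.529
250 234 128 171
```

View pics/w19.png

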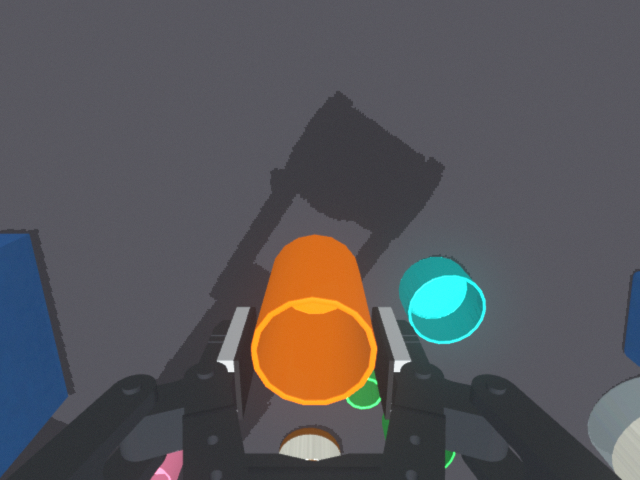

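```bash
python3 - <<'E'
from h import *
P=rimpix([(314,297),(314,404)],-18.1);print(P.round(1),(P[0]+P[1])/2)
E
```

```text
[[ 23.4  -0.2 -18.1]
 [-21.   -0.2 -18.1]] [  1.22176823  -0.20602132 -18.1       ]
```

Request:
play_rows([
  {"dp":[-8,-24,0],"twist":0},
  {"dp":[-13,-38,0],"twist":0},
  {"dp":[-13,-38,0],"twist":0},
  {"dp":[-13,-38,0],"twist":0},
  {"dp":[-13,-38,0],"twist":0},
  {"dp":[-13,-38,0],"twist":0},
  {"dp":[-13,-38,0],"twist":0},
  {"dp":[-13,-38,0],"twist":0},
  {"dp":[-13,-38,0],"twist":0},
  {"dp":[-10,-29,0],"twist":0},
  {"dp":[-6.8,-20.3,0],"twist":0},
  {"dp":[0,0,0],"twist":0},
])

```text
clock: 48.0
position: [517.9, 24.0, 231.0]
eef_rot: [[0.99, -0.144, -0.001], [-0.144, -0.99, 0.001], [-0.001, -0.001, -1.0]]
wrist_force: [0.8, -0.7, -0.7]
gripper_width: 0.529
```

Request:
play_rows([
  {"dp":[0,0,0],"twist":0},
  {"dp":[0,0,20],"twist":0},
  {"dp":[0,0,30],"twist":0},
  {"dp":[0,0,30],"twist":0},
  {"dp":[0,0,10],"twist":0},
  {"dp":[0,0,0],"twist":0},
  {"dp":[0,0,0],"twist":0},
  {"dp":[0,0,0],"twist":0},
  {"dp":[0,0,0],"twist":0},
])

```text
clock: 48.9
position: [519.9, 21.1, 143.0]
eef_rot: [[0.989, -0.148, 0.003], [-0.148, -0.989, -0.0], [0.003, 0.0, -1.0]]
wrist_force: [0.3, -0.4, -0.4]
gripper_width: 0.526
```

```bash
python3 - <<'E'
from h import *
plan(518.1,21.9,70,-8.5)
snap('wrist','w20')
E
```

```text
twist -0.0 dp [-1.8 -0.5 73. ] t 48.9 pos [519.9  21.1 143. ] yaw -8.5 j [-0.19  0.16  1.83  0.    1.16  1.53] F [ 0.3 -0.4 -0.4] g 0.526
```

View pics/w20.png

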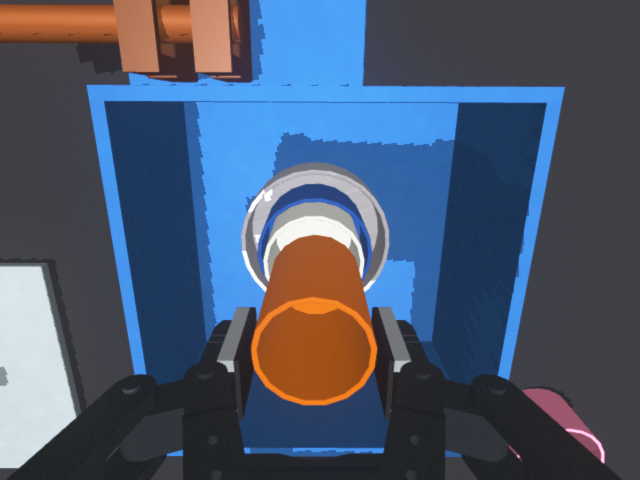

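D is lined up over C (columns 314 and 316). Lowering it.

Request:
play_rows([
  {"dp":[-1.8,-0.5,10],"twist":0},
  {"dp":[0,0,8],"twist":0},
  {"dp":[0,0,8],"twist":0},
  {"dp":[0,0,8],"twist":0},
  {"dp":[0,0,8],"twist":0},
  {"dp":[0,0,8],"twist":0},
  {"dp":[0,0,8],"twist":0},
  {"dp":[0,0,6],"twist":0},
  {"dp":[0,0,5],"twist":0},
  {"dp":[0,0,0],"twist":0},
  {"dp":[0,0,0],"twist":0},
  {"dp":[0,0,0],"twist":0},
])

```text
clock: 50.15
position: [517.4, 22.1, 72.9]
eef_rot: [[0.989, -0.148, 0.001], [-0.148, -0.989, -0.0], [0.001, -0.0, -1.0]]
wrist_force: [-0.2, 0.6, -1.2]
gripper_width: 0.527
```

```bash
python3 - <<'E'
from h import *
plan(518.1,21.9,70,-8.5)
E
```

```text
twist 0.0 dp [0.7 0.1 2.9] t 50.15 pos [517.4  22.1  72.9] yaw -8.5 j [-0.19  0.26  1.87  0.    1.01  1.53] F [-0.2  0.6 -1.2] g 0.527
```

Request:
play_rows([
  {"dp":[0.7,0,2],"twist":0},
  {"dp":[0,0,0.7],"twist":0},
  {"dp":[0,0,0],"twist":0},
  {"dp":[0,0,0],"twist":0},
  {"dp":[0,0,0],"twist":0},
])

```text
clock: 50.65
position: [518.0, 22.0, 69.9]
eef_rot: [[0.989, -0.148, 0.0], [-0.148, -0.989, -0.0], [0.0, -0.0, -1.0]]
wrist_force: [1.7, -0.3, -0.5]
gripper_width: 0.528
```

Request:
play_rows([
  {"dp":[0,0,0],"twist":0},
  {"dp":[0,0,0],"twist":0},
  {"dp":[0,0,0],"twist":0},
  {"dp":[0,0,0],"twist":0},
  {"dp":[0,0,-10],"twist":0},
  {"dp":[0,0,-30],"twist":0},
  {"dp":[0,0,-40],"twist":0},
  {"dp":[0,0,-45],"twist":0},
  {"dp":[0,0,-40],"twist":0},
  {"dp":[0,0,0],"twist":0},
  {"dp":[0,0,0],"twist":0},
  {"dp":[0,0,0],"twist":0},
], grip=0.7)

```text
clock: 51.85
position: [517.0, 22.2, 233.9]
eef_rot: [[0.989, -0.148, -0.002], [-0.148, -0.989, 0.0], [-0.002, -0.0, -1.0]]
wrist_force: [0.2, -0.0, 0.3]
gripper_width: 0.7
```

```bash
python3 - <<'E'
from h import *
v=snap('wrist','w21')
print('D',cups(v,87,44,(519,21),tol=5),'C',cups(v,71,56,(520,20),tol=4))
plan(435,-385,245,-8.5)
E
```

```text
D (array([518.5,  21.6,  21.4]), 737, 86.3) C (array([520.4,  21.7,  25.3]), 873, 70.5)
twist -0.0 dp [-20.7 414.8 -11.6] t 51.9 pos [516.8  22.2 233.4] yaw -8.5 j [-0.19  0.05  1.75  0.    1.35  1.53] F [ 0.3  0.  -0.6] g 0.706
```

View pics/w21.png

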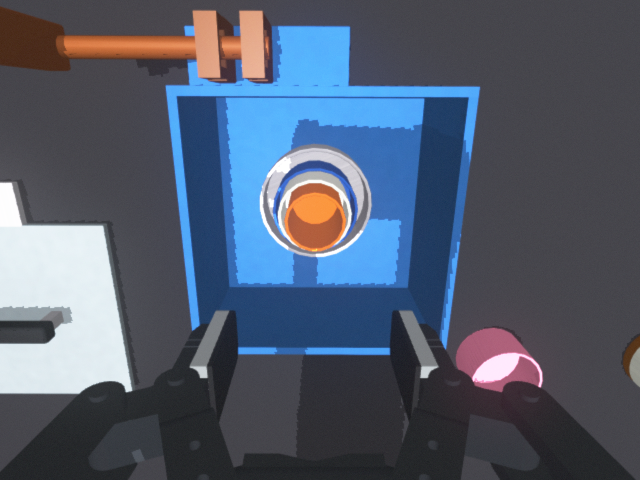

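D is nested at (518.5,21.6), rim at 88 mm. Now the narrow green beaker.

Request:
play_rows([
  {"dp":[-2,36,-4],"twist":0},
  {"dp":[-2,38,-4],"twist":0},
  {"dp":[-2,38,-4],"twist":0},
  {"dp":[-2,38,0],"twist":0},
  {"dp":[-2,38,0],"twist":0},
  {"dp":[-2,38,0],"twist":0},
  {"dp":[-2,38,0],"twist":0},
  {"dp":[-2,38,0],"twist":0},
  {"dp":[-2,38,0],"twist":0},
  {"dp":[-2,38,0],"twist":0},
  {"dp":[-1,36,0],"twist":0},
  {"dp":[0,0,0],"twist":0},
], grip=0.65)

```text
clock: 53.1
position: [433.9, -387.7, 244.7]
eef_rot: [[0.988, -0.152, -0.002], [-0.152, -0.988, 0.001], [-0.002, -0.001, -1.0]]
wrist_force: [-0.8, -0.4, 0.1]
gripper_width: 0.653
```

Request:
play_rows([
  {"dp":[0,0,0],"twist":0},
  {"dp":[0,0,0],"twist":0},
  {"dp":[0,0,0],"twist":0},
])

```text
clock: 53.4
position: [436.1, -382.9, 246.4]
eef_rot: [[0.989, -0.146, -0.0], [-0.146, -0.989, 0.001], [-0.001, -0.001, -1.0]]
wrist_force: [-0.0, 0.2, 1.2]
gripper_width: 0.653
```

```bash
python3 - <<'E'
from h import *
v=snap('wrist','w22')
b=cups(v,81,32,(428,-391));print('E',b)
plan(*b[0][:2],66,-8.5)
E
```

```text
E (array([ 431. , -389.6,   15.4]), 520, 80.1)
twist 0.09 dp [ -4.2   7.3 180.6] t 53.45 pos [ 436.2 -383.   246.6] yaw -8.41 j [-0.92  0.18  1.58  0.    1.39  0.79] F [-1.3 -0.4 -0. ] g 0.648
```

View pics/w22.png

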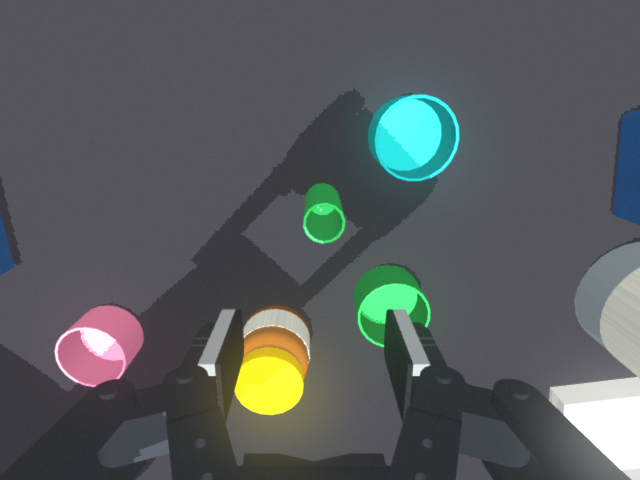

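Request:
play_rows([
  {"dp":[-4.2,6.8,30],"twist":0},
  {"dp":[0,0,40],"twist":0},
  {"dp":[0,0,40],"twist":0},
  {"dp":[0,0,40],"twist":0},
  {"dp":[0,0,18],"twist":0},
  {"dp":[0,0,8],"twist":0},
  {"dp":[0,0,0],"twist":0},
  {"dp":[0,0,0],"twist":0},
  {"dp":[0,0,0],"twist":0},
  {"dp":[0,0,0],"twist":0},
])

```text
clock: 54.45
position: [431.3, -391.2, 72.3]
eef_rot: [[0.989, -0.148, 0.002], [-0.148, -0.989, -0.002], [0.002, 0.002, -1.0]]
wrist_force: [0.2, -1.0, 0.4]
gripper_width: 0.652
```

```bash
python3 - <<'E'
from h import *
plan(431,-389.6,66.5,-8.5)
E
```

```text
twist 0.01 dp [-0.6 -1.5  5.8] t 54.45 pos [ 431.3 -391.2   72.3] yaw -8.49 j [-0.94  0.38  1.7  -0.    1.05  0.78] F [ 0.2 -1.   0.4] g 0.652
```

Request:
play_rows([
  {"dp":[-0.2,-1.2,5],"twist":0},
  {"dp":[0,0,0],"twist":0},
  {"dp":[0,0,0],"twist":0},
  {"dp":[0,0,0],"twist":0},
  {"dp":[0,0,0],"twist":0},
])

```text
clock: 54.95
position: [430.7, -389.2, 65.8]
eef_rot: [[0.989, -0.148, 0.0], [-0.148, -0.989, -0.0], [0.0, 0.0, -1.0]]
wrist_force: [0.6, -0.5, 0.2]
gripper_width: 0.65
```

Request:
play_rows([
  {"dp":[0,0,0],"twist":0},
  {"dp":[0,0,0],"twist":0},
  {"dp":[0,0,0],"twist":0},
  {"dp":[0,0,0],"twist":0},
  {"dp":[0,0,0],"twist":0},
  {"dp":[0,0,0],"twist":0},
  {"dp":[0,0,0],"twist":0},
], grip=0, force=35)

```text
clock: 55.65
position: [430.8, -389.4, 66.1]
eef_rot: [[0.989, -0.148, 0.0], [-0.148, -0.989, -0.001], [0.0, 0.0, -1.0]]
wrist_force: [0.1, -0.5, 3.3]
gripper_width: 0.374
```

Request:
play_rows([
  {"dp":[0,0,-5],"twist":0},
  {"dp":[0,0,-15],"twist":0},
  {"dp":[0,0,-30],"twist":0},
  {"dp":[0,0,-40],"twist":0},
  {"dp":[0,0,-40],"twist":0},
  {"dp":[0,0,-40],"twist":0},
  {"dp":[0,0,-10],"twist":0},
  {"dp":[0,0,0],"twist":0},
  {"dp":[0,0,0],"twist":0},
  {"dp":[0,0,0],"twist":0},
  {"dp":[0,0,0],"twist":0},
])

```text
clock: 56.75
position: [430.0, -388.4, 243.8]
eef_rot: [[0.989, -0.148, -0.002], [-0.148, -0.989, 0.003], [-0.002, -0.003, -1.0]]
wrist_force: [-0.2, -0.2, -0.7]
gripper_width: 0.376
```

```bash
python3 - <<'E'
from h import *
v=snap('wrist','w23')
plan(518.5,21.6,240,-8.5)
E
```

```text
twist -0.0 dp [  26.8 -418.7    4.1] t 56.8 pos [ 430.1 -388.5  244.1] yaw -8.5 j [-0.94  0.18  1.58 -0.    1.38  0.78] F [-0.  -0.7 -1.2] g 0.373
```

View pics/w23.png

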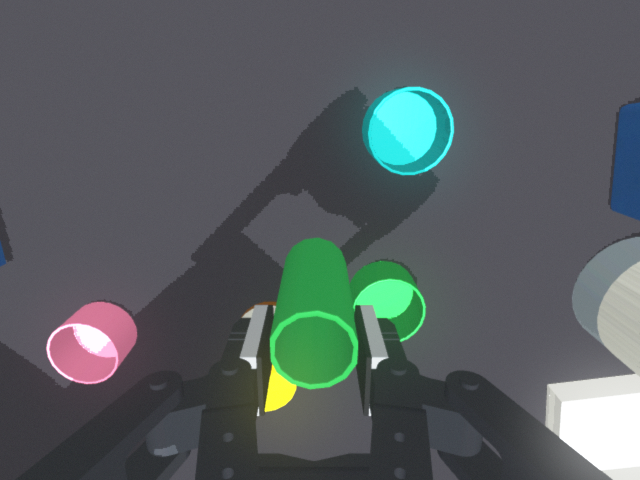

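E is held upright. Carrying it to the nest.

Request:
play_rows([
  {"dp":[2,-30,0],"twist":0},
  {"dp":[2.5,-40,0],"twist":0},
  {"dp":[2.5,-40,0],"twist":0},
  {"dp":[2.5,-40,0],"twist":0},
  {"dp":[2.5,-40,0],"twist":0},
  {"dp":[2.5,-40,0],"twist":0},
  {"dp":[2.5,-40,0],"twist":0},
  {"dp":[2.5,-40,0],"twist":0},
  {"dp":[2.5,-40,0],"twist":0},
  {"dp":[2.5,-40,0],"twist":0},
  {"dp":[1.8,-28.7,0],"twist":0},
  {"dp":[0,0,0],"twist":0},
])

```text
clock: 58.0
position: [518.4, 24.3, 245.1]
eef_rot: [[0.99, -0.144, -0.001], [-0.144, -0.99, 0.001], [-0.001, -0.001, -1.0]]
wrist_force: [0.0, -0.5, -1.6]
gripper_width: 0.374
```

Request:
play_rows([
  {"dp":[0,0,0],"twist":0},
  {"dp":[0,0,20],"twist":0},
  {"dp":[0,0,30],"twist":0},
  {"dp":[0,0,20],"twist":0},
  {"dp":[0,0,5],"twist":0},
  {"dp":[0,0,0],"twist":0},
  {"dp":[0,0,0],"twist":0},
  {"dp":[0,0,0],"twist":0},
  {"dp":[0,0,0],"twist":0},
])

```text
clock: 58.9
position: [519.3, 20.8, 172.0]
eef_rot: [[0.989, -0.148, 0.002], [-0.148, -0.989, -0.0], [0.002, 0.0, -1.0]]
wrist_force: [-0.5, 0.8, -1.5]
gripper_width: 0.376
```

```bash
python3 - <<'E'
from h import *
P=rimpix([(314,311),(314,386)],-15.9);print(P.round(1),(P[0]+P[1])/2)
plan(518.0,21.7,88.1,-8.5)
snap('wrist','w24')
E
```

```text
[[ 16.9  -0.2 -15.9]
 [-14.6  -0.2 -15.9]] [  1.13466448  -0.20686135 -15.9       ]
twist -0.0 dp [-1.4 -0.7 83.9] t 58.9 pos [519.3  20.8 172. ] yaw -8.5 j [-0.19  0.12  1.8  -0.    1.22  1.53] F [-0.5  0.8 -1.5] g 0.376
```

View pics/w24.png

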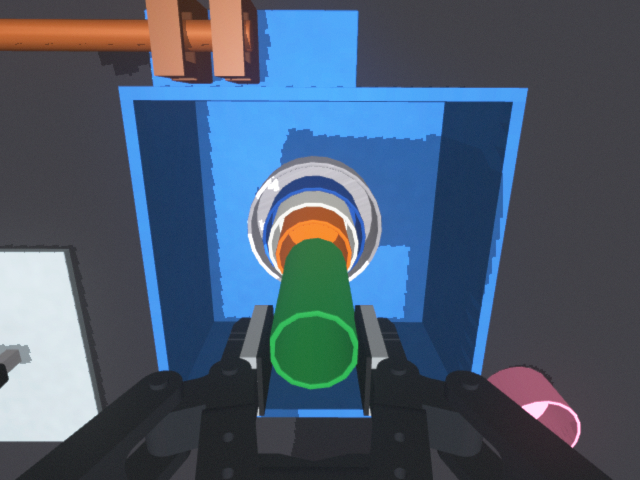

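E lines up over D (columns 314 and 315). Lowering it.

Request:
play_rows([
  {"dp":[-1.5,-0.7,10],"twist":0},
  {"dp":[0,0,8],"twist":0},
  {"dp":[0,0,8],"twist":0},
  {"dp":[0,0,8],"twist":0},
  {"dp":[0,0,8],"twist":0},
  {"dp":[0,0,8],"twist":0},
  {"dp":[0,0,8],"twist":0},
  {"dp":[0,0,8],"twist":0},
  {"dp":[0,0,8],"twist":0},
  {"dp":[0,0,6],"twist":0},
  {"dp":[0,0,0],"twist":0},
  {"dp":[0,0,0],"twist":0},
])

```text
clock: 60.15
position: [517.2, 21.9, 90.8]
eef_rot: [[0.989, -0.148, -0.0], [-0.148, -0.989, 0.0], [-0.0, -0.0, -1.0]]
wrist_force: [-0.2, -0.3, -0.8]
gripper_width: 0.376
```

Request:
play_rows([
  {"dp":[0,0,0],"twist":0},
  {"dp":[0,0,0],"twist":0},
])

```text
clock: 60.35
position: [517.5, 21.9, 91.3]
eef_rot: [[0.989, -0.148, 0.001], [-0.148, -0.989, -0.0], [0.001, 0.0, -1.0]]
wrist_force: [-0.0, 0.5, -1.1]
gripper_width: 0.372
```

```bash
python3 - <<'E'
from h import *
plan(517.8,21.7,88.1,-8.5)
E
```

```text
twist -0.0 dp [0.3 0.1 3.2] t 60.35 pos [517.5  21.9  91.3] yaw -8.5 j [-0.19  0.23  1.86 -0.    1.05  1.53] F [-0.   0.5 -1.1] g 0.372
```

Request:
play_rows([
  {"dp":[0.3,0,2],"twist":0},
  {"dp":[0,0,0.9],"twist":0},
  {"dp":[0,0,0],"twist":0},
  {"dp":[0,0,0],"twist":0},
  {"dp":[0,0,0],"twist":0},
])

```text
clock: 60.85
position: [517.6, 21.9, 88.0]
eef_rot: [[0.989, -0.148, 0.0], [-0.148, -0.989, -0.0], [0.0, 0.0, -1.0]]
wrist_force: [-0.1, 0.2, 0.7]
gripper_width: 0.376
```

Request:
play_rows([
  {"dp":[0,0,0],"twist":0},
  {"dp":[0,0,0],"twist":0},
  {"dp":[0,0,0],"twist":0},
  {"dp":[0,0,0],"twist":0},
  {"dp":[0,0,-10],"twist":0},
  {"dp":[0,0,-30],"twist":0},
  {"dp":[0,0,-40],"twist":0},
  {"dp":[0,0,-40],"twist":0},
  {"dp":[0,0,-40],"twist":0},
  {"dp":[0,0,0],"twist":0},
  {"dp":[0,0,0],"twist":0},
  {"dp":[0,0,0],"twist":0},
], grip=0.6)

```text
clock: 62.05
position: [516.7, 22.0, 247.0]
eef_rot: [[0.989, -0.148, -0.002], [-0.148, -0.989, 0.0], [-0.002, -0.0, -1.0]]
wrist_force: [0.1, 0.3, -0.1]
gripper_width: 0.604
```

```bash
python3 - <<'E'
from h import *
v=snap('wrist','w25')
print('E',cups(v,103,32,(519,21),tol=5),'D',cups(v,87,44,(519,21),tol=4))
C=cloud(v)
# box rim edges
plan(440,330,250,81.5)
E
```

```text
E (array([517.9,  21.4,  15.5]), 541, 102.3) D (array([519.4,  21.5,  19.7]), 707, 86.6)
twist -90.0 dp [ 293.2 -121.2   -3.5] t 62.1 pos [516.5  22.1 246.5] yaw -8.5 j [-0.19  0.04  1.73 -0.    1.37  1.53] F [ 0.4 -0.5 -0.2] g 0.596
```

View pics/w25.png

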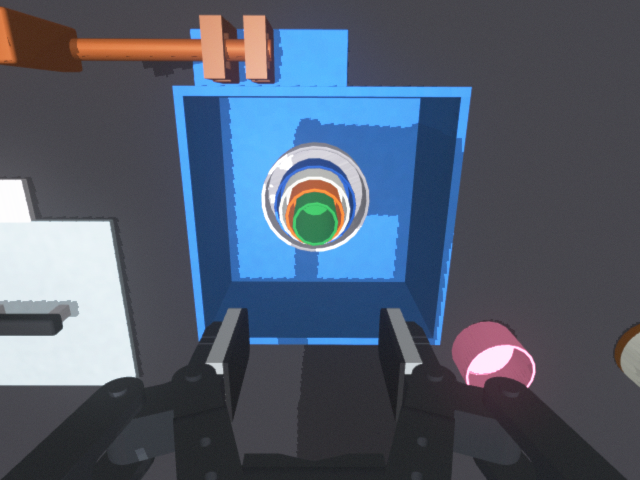

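All four are nested (E rim at 104 mm, centre 517.9,21.4). The bolt is still drawn. Now for the lid.

Request:
play_rows([
  {"dp":[0,0,0],"twist":-8.2},
  {"dp":[0,0,0],"twist":-8.2},
  {"dp":[0,0,0],"twist":-8.2},
  {"dp":[0,0,0],"twist":-8.2},
  {"dp":[0,0,0],"twist":-8.2},
  {"dp":[0,0,0],"twist":-8.2},
  {"dp":[0,0,0],"twist":-8.2},
  {"dp":[0,0,0],"twist":-8.2},
  {"dp":[0,0,0],"twist":-8.2},
  {"dp":[0,0,0],"twist":-8.2},
  {"dp":[0,0,0],"twist":-8},
  {"dp":[0,0,0],"twist":0},
])

```text
clock: 63.3
position: [516.6, 22.0, 246.3]
eef_rot: [[0.147, 0.989, -0.003], [0.989, -0.147, 0.001], [0.0, -0.003, -1.0]]
wrist_force: [-0.6, -0.1, -0.1]
gripper_width: 0.598
```

Request:
play_rows([
  {"dp":[16,-7,0],"twist":0},
  {"dp":[35,-14,0],"twist":0},
  {"dp":[35,-14,0],"twist":0},
  {"dp":[35,-14,0],"twist":0},
  {"dp":[35,-14,0],"twist":0},
  {"dp":[35,-15,0],"twist":0},
  {"dp":[35,-15,20],"twist":0},
  {"dp":[35,-15,40],"twist":0},
  {"dp":[32,-13,40],"twist":0},
  {"dp":[0,0,40],"twist":0},
  {"dp":[0,0,0],"twist":0},
  {"dp":[0,0,0],"twist":0},
])

```text
clock: 64.5
position: [441.8, 323.8, 113.3]
eef_rot: [[0.15, 0.989, -0.003], [0.989, -0.15, -0.001], [-0.002, -0.002, -1.0]]
wrist_force: [0.2, 0.6, 0.1]
gripper_width: 0.597
```

Request:
play_rows([
  {"dp":[0,0,0],"twist":0},
  {"dp":[0,0,0],"twist":0},
])

```text
clock: 64.7
position: [444.4, 324.4, 116.4]
eef_rot: [[0.15, 0.989, 0.004], [0.989, -0.15, 0.002], [0.002, 0.004, -1.0]]
wrist_force: [0.7, -0.1, -0.5]
gripper_width: 0.6
```

```bash
python3 - <<'E'
from h import *
s=state();v=snap('wrist','w26');C=cloud(v)
m=(abs(C[...,2]-50)<6)&(np.hypot(C[...,0]-440,C[...,1]-330)<70)
w=C[m];print(len(w),cv2.minAreaRect(w[:,:2].astype(np.float32)),w.mean(0))
plan(440.8,330.3,25.4,81.5)
E
```

```text
4987 ((442.5314025878906, 331.005859375), (89.49554443359375, 18.00741958618164), 81.6753158569336) [443.27779908 334.41438937  50.36821925]
twist -0.09 dp [ 5.4 -4.2 90.7] t 64.75 pos [444.2 324.4 116.1] yaw 81.41 j [ 0.41  0.26  1.77 -0.    1.11  0.56] F [0.6 0.1 0.6] g 0.6
```

View pics/w26.png

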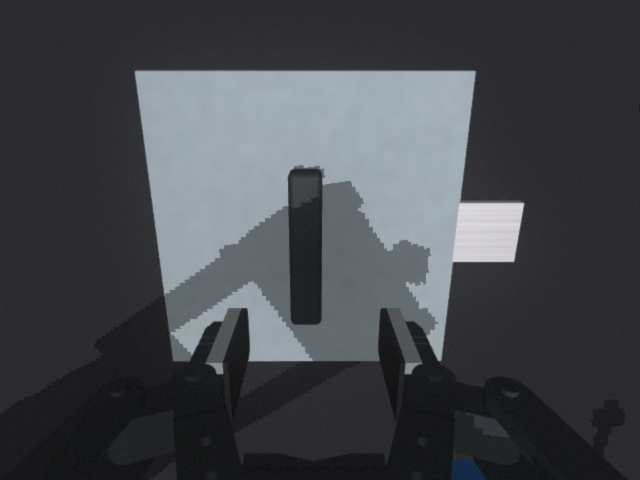

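The lid is where I left it, handle at (306,247) and square. Gripping it again.

Request:
play_rows([
  {"dp":[5.5,-3.5,20],"twist":0},
  {"dp":[0,0,30],"twist":0},
  {"dp":[0,0,25],"twist":0},
  {"dp":[0,0,10],"twist":0},
  {"dp":[0,0,0],"twist":0},
  {"dp":[0,0,0],"twist":0},
  {"dp":[0,0,0],"twist":0},
  {"dp":[0,0,0],"twist":0},
])

```text
clock: 65.55
position: [440.8, 330.7, 30.2]
eef_rot: [[0.148, 0.989, 0.002], [0.989, -0.148, 0.001], [0.001, 0.002, -1.0]]
wrist_force: [0.5, -0.1, 0.3]
gripper_width: 0.6
```

```bash
python3 - <<'E'
from h import *
plan(440.8,330.3,25.4,81.5)
E
```

```text
twist -0.0 dp [-0.4  0.   4.8] t 65.55 pos [440.8 330.7  30.2] yaw 81.5 j [ 0.43  0.4   1.8  -0.    0.95  0.58] F [ 0.5 -0.1  0.3] g 0.6
```

Request:
play_rows([
  {"dp":[0,0,4.5],"twist":0},
  {"dp":[0,0,0],"twist":0},
  {"dp":[0,0,0],"twist":0},
  {"dp":[0,0,0],"twist":0},
])

```text
clock: 65.95
position: [439.7, 330.2, 24.3]
eef_rot: [[0.148, 0.989, -0.0], [0.989, -0.148, -0.0], [-0.0, -0.0, -1.0]]
wrist_force: [0.1, -1.0, 0.9]
gripper_width: 0.603
```

Request:
play_rows([
  {"dp":[0,0,0],"twist":0},
  {"dp":[0,0,0],"twist":0},
  {"dp":[0,0,0],"twist":0},
  {"dp":[0,0,0],"twist":0},
  {"dp":[0,0,0],"twist":0},
  {"dp":[0,0,0],"twist":0},
], grip=0, force=90)

```text
clock: 66.55
position: [440.1, 330.3, 24.7]
eef_rot: [[0.148, 0.989, 0.001], [0.989, -0.148, 0.0], [0.0, 0.0, -1.0]]
wrist_force: [0.7, -0.7, 5.5]
gripper_width: 0.196
```

Request:
play_rows([
  {"dp":[0,0,-5],"twist":0},
  {"dp":[0,0,-15],"twist":0},
  {"dp":[0,0,-30],"twist":0},
  {"dp":[0,0,-40],"twist":0},
  {"dp":[0,0,-40],"twist":0},
  {"dp":[0,0,-40],"twist":0},
  {"dp":[0,0,-30],"twist":0},
  {"dp":[0,0,0],"twist":0},
  {"dp":[0,0,0],"twist":0},
  {"dp":[0,0,0],"twist":0},
])

```text
clock: 67.55
position: [438.2, 329.5, 221.8]
eef_rot: [[0.148, 0.989, -0.004], [0.989, -0.148, -0.002], [-0.002, -0.004, -1.0]]
wrist_force: [-1.1, 0.2, -5.3]
gripper_width: 0.194
```

```bash
python3 - <<'E'
from h import *
plan(513.7,18.8,220,81.5)
v=snap('wrist','w27')
h=hsv(v)
E
```

```text
twist -0.0 dp [-296.1  120.6    1.8] t 67.55 pos [438.2 329.5 221.8] yaw 81.5 j [0.43 0.13 1.68 0.   1.33 0.58] F [-1.1  0.2 -5.3] g 0.194
```

View pics/w27.png

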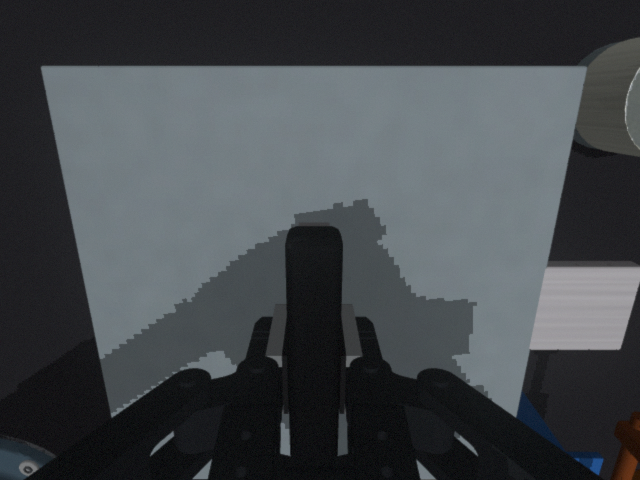

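The lid is held square, just as it was when I took it off. Carrying it back over the box.

Request:
play_rows([
  {"dp":[-16,6.5,0],"twist":0},
  {"dp":[-35,14,0],"twist":0},
  {"dp":[-35,14,0],"twist":0},
  {"dp":[-35,14,0],"twist":0},
  {"dp":[-35,14,0],"twist":0},
  {"dp":[-35,14.5,0],"twist":0},
  {"dp":[-35,14.5,0],"twist":0},
  {"dp":[-35,14.5,0],"twist":0},
  {"dp":[-25,10,0],"twist":0},
  {"dp":[-10,4.5,0],"twist":0},
  {"dp":[0,0,0],"twist":0},
  {"dp":[0,0,0],"twist":0},
])

```text
clock: 68.8
position: [514.5, 20.5, 223.3]
eef_rot: [[0.148, 0.989, -0.002], [0.989, -0.148, 0.001], [0.001, -0.002, -1.0]]
wrist_force: [-0.2, 0.1, -6.4]
gripper_width: 0.192
```

Request:
play_rows([
  {"dp":[0,0,0],"twist":0},
  {"dp":[0,0,20],"twist":0},
  {"dp":[0,0,20],"twist":0},
  {"dp":[0,0,10],"twist":0},
  {"dp":[0,0,0],"twist":0},
  {"dp":[0,0,0],"twist":0},
  {"dp":[0,0,0],"twist":0},
  {"dp":[0,0,0],"twist":0},
])

```text
clock: 69.6
position: [515.9, 19.6, 175.4]
eef_rot: [[0.148, 0.989, 0.002], [0.989, -0.148, -0.0], [-0.0, 0.002, -1.0]]
wrist_force: [-1.4, 0.7, -4.2]
gripper_width: 0.193
```

```bash
python3 - <<'E'
from h import *
plan(513.7,18.8,131.4,81.5)
v=snap('wrist','w28');snap('side','s28')
E
```

```text
twist 0.01 dp [-1.1 -2.1 44. ] t 69.6 pos [515.9  19.6 175.4] yaw 81.51 j [-0.19  0.11  1.81  0.    1.22 -0.04] F [-1.4  0.7 -4.2] g 0.193
```

View pics/s28.png

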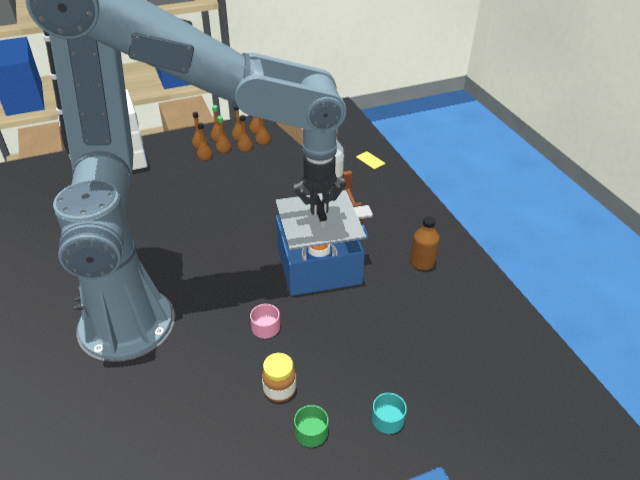

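Request:
play_rows([
  {"dp":[-1,-1.8,10],"twist":0},
  {"dp":[0,0,10],"twist":0},
  {"dp":[0,0,8],"twist":0},
  {"dp":[0,0,6],"twist":0},
  {"dp":[0,0,5],"twist":0},
  {"dp":[0,0,0],"twist":0},
  {"dp":[0,0,0],"twist":0},
  {"dp":[0,0,0],"twist":0},
])

```text
clock: 70.5
position: [513.7, 18.9, 135.7]
eef_rot: [[0.148, 0.989, 0.001], [0.989, -0.148, -0.0], [-0.0, 0.001, -1.0]]
wrist_force: [0.2, -0.3, -4.7]
gripper_width: 0.194
```

```bash
python3 - <<'E'
from h import *
plan(513.7,18.8,130.7,81.5)
E
```

```text
twist 0.0 dp [-0.1  0.   5. ] t 70.5 pos [513.7  18.9 135.7] yaw 81.5 j [-0.19  0.16  1.84 -0.    1.14 -0.05] F [ 0.2 -0.3 -4.7] g 0.194
```

Request:
play_rows([
  {"dp":[0,0,2],"twist":0},
  {"dp":[0,0,2],"twist":0},
  {"dp":[0,0,1],"twist":0},
  {"dp":[0,0,0],"twist":0},
  {"dp":[0,0,0],"twist":0},
  {"dp":[0,0,0],"twist":0},
])

```text
clock: 71.1
position: [513.3, 19.0, 130.7]
eef_rot: [[0.148, 0.989, 0.0], [0.989, -0.148, -0.0], [-0.0, 0.0, -1.0]]
wrist_force: [-3.2, 1.0, 2.6]
gripper_width: 0.191
```

Request:
play_rows([
  {"dp":[0,0,0],"twist":0},
  {"dp":[0,0,0],"twist":0},
  {"dp":[0,0,0],"twist":0},
  {"dp":[0,0,0],"twist":0},
  {"dp":[0,0,-20],"twist":0},
  {"dp":[0,0,-40],"twist":0},
  {"dp":[0,0,-40],"twist":0},
  {"dp":[0,0,0],"twist":0},
  {"dp":[0,0,0],"twist":0},
  {"dp":[0,0,0],"twist":0},
  {"dp":[0,0,0],"twist":0},
], grip=0.5)

```text
clock: 72.2
position: [512.3, 19.1, 228.7]
eef_rot: [[0.148, 0.989, -0.003], [0.989, -0.148, 0.001], [0.0, -0.003, -1.0]]
wrist_force: [-0.3, 0.8, 0.2]
gripper_width: 0.499
```

```bash
python3 - <<'E'
from h import *
v=snap('wrist','w29');C=cloud(v)
m=(abs(C[...,2]-157)<6)&(np.hypot(C[...,0]-514,C[...,1]-19)<60)
w=C[m];print(len(w),cv2.minAreaRect(w[:,:2].astype(np.float32)),np.median(w[:,2]))
l=(abs(C[...,2]-120)<6)&(np.hypot(C[...,0]-514,C[...,1]-19)<100)
P=C[l];A=np.c_[P[:,:2]-[514,19],np.ones(len(P))];print('plane',np.linalg.lstsq(A,P[:,2],rcond=None)[0],len(P))
plan(651,152,235,-8.5)
E
```

```text
4632 ((515.1055908203125, 19.58230209350586), (90.02821350097656, 18.01386260986328), 81.45675659179688) 156.46623547425168
plane [4.71094480e-04 1.09381346e-04 1.18677898e+02] 61723
twist 89.99 dp [ 117.4 -151.9   -6.2] t 72.25 pos [512.5  19.1 228.8] yaw 81.49 j [-0.19  0.05  1.76  0.    1.34 -0.05] F [ 1.   0.9 -0.4] g 0.499
```

View pics/w29.png

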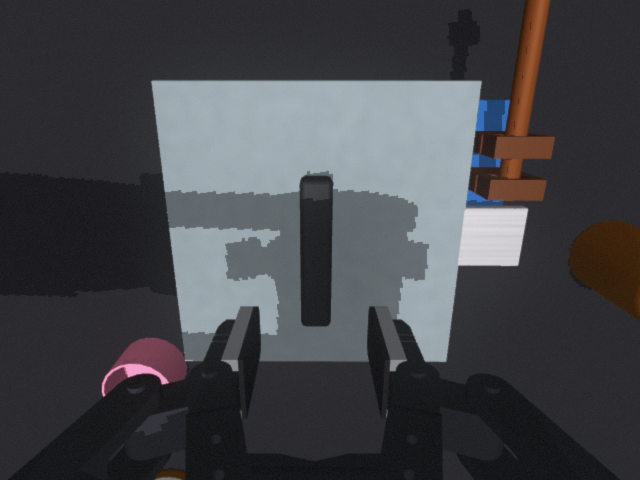

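The lid is seated: level, and with handle height and pose as at the start. Back to the knob now.

Request:
play_rows([
  {"dp":[0,0,-5],"twist":8.2},
  {"dp":[0,0,0],"twist":8.2},
  {"dp":[0,0,0],"twist":8.2},
  {"dp":[0,0,0],"twist":8.2},
  {"dp":[0,0,0],"twist":8.2},
  {"dp":[0,0,0],"twist":8.2},
  {"dp":[0,0,0],"twist":8.2},
  {"dp":[0,0,0],"twist":8.2},
  {"dp":[0,0,0],"twist":8.2},
  {"dp":[0,0,0],"twist":8.2},
  {"dp":[0,0,0],"twist":8},
  {"dp":[0,0,0],"twist":0},
])

```text
clock: 73.45
position: [512.8, 19.0, 234.3]
eef_rot: [[0.989, -0.149, -0.002], [-0.149, -0.989, 0.0], [-0.002, -0.0, -1.0]]
wrist_force: [0.2, -0.3, -0.1]
gripper_width: 0.497
```

Request:
play_rows([
  {"dp":[24,-30,0],"twist":0},
  {"dp":[24,-30,0],"twist":0},
  {"dp":[24,-30,0],"twist":0},
  {"dp":[24,-30,0],"twist":0},
  {"dp":[21.4,-30,0],"twist":0},
  {"dp":[0,0,0],"twist":0},
  {"dp":[0,0,0],"twist":0},
  {"dp":[0,0,0],"twist":0},
  {"dp":[0,0,0],"twist":0},
])

```text
clock: 74.35
position: [651.1, 149.1, 235.5]
eef_rot: [[0.989, -0.148, -0.0], [-0.148, -0.989, -0.0], [-0.0, 0.0, -1.0]]
wrist_force: [0.0, -0.3, -0.5]
gripper_width: 0.5
```

```bash
python3 - <<'E'
from h import *
v=snap('wrist','w30');C=cloud(v);h=hsv(v)
k=(h[...,0]<14)&(h[...,1]>90)&(C[...,2]>174)&(C[...,2]<192)&(np.hypot(C[...,0]-651,C[...,1]-151)<35)
w=C[k];print(len(w),cv2.minAreaRect(w[:,:2].astype(np.float32)))
plan(652,151.5,153.8,-8.5)
E
```

```text
1186 ((652.6878051757812, 150.54672241210938), (13.78442668914795, 24.070920944213867), 81.59378051757812)
twist -0.01 dp [ 0.4 -2.5 81.9] t 74.4 pos [651.2 149.1 235.7] yaw -8.51 j [ 0.05  0.38  1.35 -0.    1.41  1.77] F [ 0.3 -0.1 -0.4] g 0.499
```

View pics/w30.png

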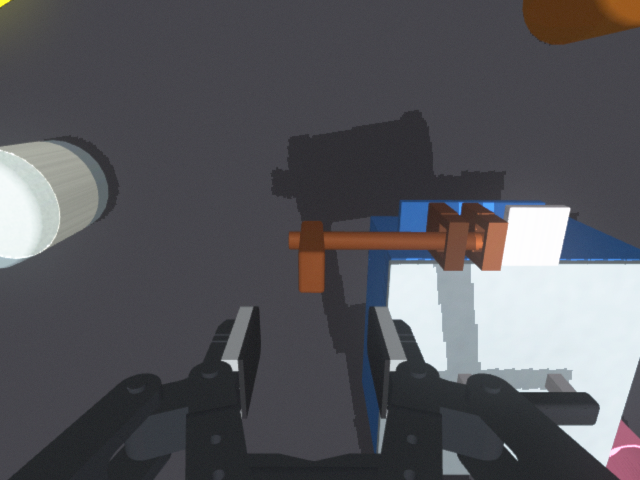

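The knob (312,257) lies between the fingers, and the tongue (537,235) is in line with the rod. Descending to grip it.

Request:
play_rows([
  {"dp":[0.5,-1.8,25],"twist":0},
  {"dp":[0,0,25],"twist":0},
  {"dp":[0,0,20],"twist":0},
  {"dp":[0,0,11],"twist":0},
  {"dp":[0,0,0],"twist":0},
  {"dp":[0,0,0],"twist":0},
  {"dp":[0,0,0],"twist":0},
  {"dp":[0,0,0],"twist":0},
])

```text
clock: 75.2
position: [653.2, 151.7, 155.9]
eef_rot: [[0.989, -0.148, 0.002], [-0.148, -0.989, 0.0], [0.002, -0.0, -1.0]]
wrist_force: [0.5, 0.5, 0.4]
gripper_width: 0.498
```

Request:
play_rows([
  {"dp":[0,0,0],"twist":0},
  {"dp":[0,0,0],"twist":0},
  {"dp":[0,0,0],"twist":0},
  {"dp":[0,0,0],"twist":0},
  {"dp":[0,0,0],"twist":0},
  {"dp":[0,0,0],"twist":0},
], grip=0, force=60)

```text
clock: 75.8
position: [652.4, 150.2, 155.1]
eef_rot: [[0.989, -0.149, -0.0], [-0.149, -0.989, -0.002], [0.0, 0.002, -1.0]]
wrist_force: [-2.9, -5.7, 4.3]
gripper_width: 0.153
```

Request:
play_rows([
  {"dp":[0,4,0],"twist":0},
  {"dp":[0,6,0],"twist":0},
  {"dp":[0,6,0],"twist":0},
  {"dp":[0,6,0],"twist":0},
  {"dp":[0,6,0],"twist":0},
  {"dp":[0,6,0],"twist":0},
  {"dp":[0,6,0],"twist":0},
  {"dp":[0,6,0],"twist":0},
  {"dp":[0,6,0],"twist":0},
  {"dp":[0,4,0],"twist":0},
  {"dp":[0,3,0],"twist":0},
  {"dp":[0,2,0],"twist":0},
])

```text
clock: 77.0
position: [643.8, 94.2, 155.1]
eef_rot: [[0.989, -0.147, 0.002], [-0.147, -0.989, 0.004], [0.001, -0.005, -1.0]]
wrist_force: [0.8, 10.1, 1.9]
gripper_width: 0.151
```

Request:
play_rows([
  {"dp":[0,2,0],"twist":0},
  {"dp":[0,1,0],"twist":0},
  {"dp":[0,1,0],"twist":0},
  {"dp":[0,0,0],"twist":0},
  {"dp":[0,0,0],"twist":0},
  {"dp":[0,0,0],"twist":0},
])

```text
clock: 77.6
position: [643.3, 90.8, 155.2]
eef_rot: [[0.989, -0.147, 0.002], [-0.147, -0.989, 0.005], [0.001, -0.005, -1.0]]
wrist_force: [1.4, 11.9, 3.2]
gripper_width: 0.157
```

Request:
play_rows([
  {"dp":[0,2,0],"twist":0},
  {"dp":[0,1,0],"twist":0},
  {"dp":[0,0,0],"twist":0},
  {"dp":[0,0,0],"twist":0},
  {"dp":[0,0,0],"twist":0},
])

```text
clock: 78.1
position: [643.2, 90.7, 155.1]
eef_rot: [[0.989, -0.146, 0.004], [-0.146, -0.989, 0.009], [0.002, -0.01, -1.0]]
wrist_force: [5.2, 21.6, 0.9]
gripper_width: 0.152
```

Request:
play_rows([
  {"dp":[0,0,0],"twist":0},
  {"dp":[0,0,0],"twist":0},
  {"dp":[0,0,0],"twist":0},
  {"dp":[0,0,0],"twist":0},
  {"dp":[0,0,-15],"twist":0},
  {"dp":[0,0,-30],"twist":0},
  {"dp":[0,0,-30],"twist":0},
  {"dp":[-20,20,-30],"twist":0},
  {"dp":[-30,20,-20],"twist":0},
  {"dp":[-30,20,-20],"twist":0},
  {"dp":[0,0,0],"twist":0},
  {"dp":[0,0,0],"twist":0},
], grip=0.4)

```text
clock: 79.3
position: [554.7, 36.4, 301.4]
eef_rot: [[0.989, -0.149, 0.004], [-0.149, -0.989, -0.0], [0.004, -0.0, -1.0]]
wrist_force: [0.7, 0.0, -0.7]
gripper_width: 0.397
```

Request:
play_rows([
  {"dp":[0,0,0],"twist":0},
  {"dp":[0,0,0],"twist":0},
])

```text
clock: 79.5
position: [554.5, 37.2, 298.3]
eef_rot: [[0.989, -0.147, -0.002], [-0.147, -0.989, 0.0], [-0.002, -0.0, -1.0]]
wrist_force: [0.3, 0.3, -1.0]
gripper_width: 0.401
```

```bash
python3 - <<'E'
from h import *
v=snap('wrist','w31');C=cloud(v);h=hsv(v);plan(600,0,300)
k=(h[...,0]<14)&(h[...,1]>90)&(C[...,2]>174)&(C[...,2]<192)&(np.hypot(C[...,0]-643,C[...,1]-92)<35)
w=C[k];print(len(w),cv2.minAreaRect(w[:,:2].astype(np.float32)))
m=(abs(C[...,2]-157)<6)&(np.hypot(C[...,0]-514,C[...,1]-19)<60)
w=C[m];print(len(w),cv2.minAreaRect(w[:,:2].astype(np.float32)),np.median(w[:,2]))
snap('top','t31');snap('side','s31')
E
```

```text
twist -0.0 dp [50.5 30.1 -1.8] t 79.55 pos [554.5  37.2 298.2] yaw -8.47 j [-0.15  0.09  1.57  0.    1.48  1.57] F [-0.3  0.4 -0.8] g 0.405
1000 ((643.1429443359375, 90.98783111572266), (14.269879341125488, 23.356876373291016), 81.74073791503906)
2673 ((515.778076171875, 19.304397583007812), (90.19624328613281, 18.6331787109375), 81.23800659179688) 156.3618734878812
```

View pics/w31.png

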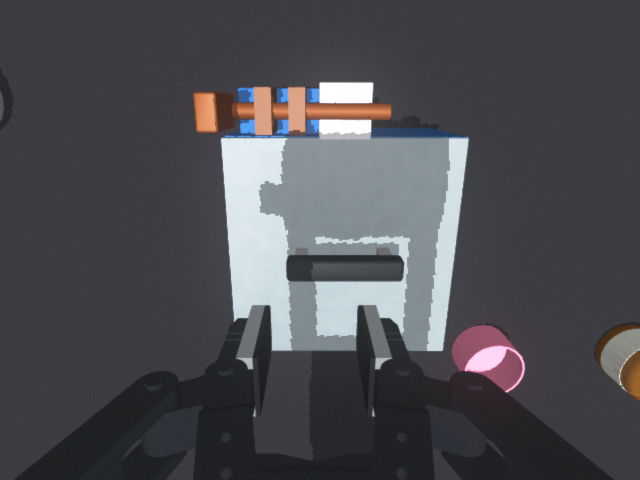

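View pics/s31.png

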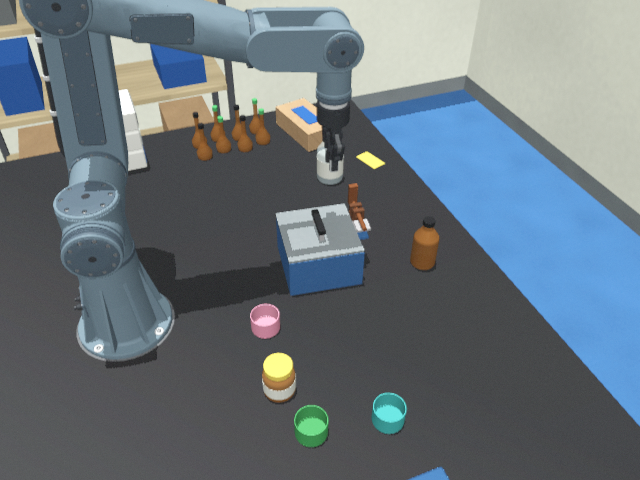

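The rod lies across the tongue at (346,110). The knob is at (643.1,91.0), against (643.4,92.4) at the start, so the bolt is home. The lid is seated, the bottles and jar are unmoved, and the gripper is clear. Handing in.

```bash
python3 -c "
from cell import *
print(sign_off())"
```

```text
the job is handed in; nothing more can be done
None
```

The job is done and handed in at about 80 s of the 210 s allowed. `sign_off` reports no verdict, so what follows rests on my own measurements.

- **Bolt, opening:** I worked it three times, about 15 mm out and fully home each time, then drew it about 58–60 mm.
- **Lid off:** I lifted it and set it on the bench to the left, at about x 0.44, y 0.33.
- **Beakers:** All four were present. I nested them in the dish in the order blue, white, orange, green. The blue one had been knocked about 3 cm aside, so I measured it again before picking it up.
- **Lid and bolt, closing:** I put the lid back squarely and shot the bolt home against its stop.

Last checks:
- **Nest:** After each placing, the rims measured 56, 72, 88 and 104 mm above the bench. That means each beaker stands on the floor of the next wider one. The centres were within about 2 mm of each other.
- **Lid:** It is level, and its handle is within 1.5 mm of where it was at the start.
- **Bolt:** The knob is at (643.1, 91.0) mm, against (643.4, 92.4) at the start, and the rod lies over the tongue.
- **Bottles and jar:** In the side view they look unmoved, and the gripper was well clear at hand-in.

Two readings disagreed. The fixed cameras differed from each other by about 4 mm, so I used the wrist camera for every grasp and placing. It read heights about 1.5–2 mm low, which I allowed for. No check failed.

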